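# Load ring cartridges into the sizing station and dial in size 6

### The arm

A 6-joint arm with a two-finger parallel gripper is mounted at the origin on the work surface. World frame = base frame: x ahead of the robot, y to its left, z up, the work surface at z = 0. Lengths are in mm, angles in rad, forces in N, time in s.
With the tool pointing down it reaches from about 275 to 1000 mm from the base axis. Payload 8.4 kg.
Tool frame: the origin (TCP) lies between the finger pads; the fingertips stand 25 mm ahead of it and the grasp point (between the pads) lies 6 mm ahead of it; z points along the fingers, y is the line along which they close (so a half turn about z gives the same grasp; the last joint's range is limited). The gripper opens to 85 mm and grips with 20 to 120 N. Pads are 22 mm wide; open, the fingers measure 114 mm over their backs; the gripper's body (76 mm by 85 mm) begins 54 mm behind the grasp point. The pads swing forward as they close: fully open they stand 13 mm farther back than shut.
Start: joints at [-1.313, 0.353, 1.633, -0, 1.155, -0.002], TCP at [160.553, -604.029, 256.281] pointing down, gripper open.
Joint ranges: [-2.63, 2.63], [-0.92, 2.1], [0.06, 2.66], [-1.3, 4.44], [0, 2.69], [-3.02, 3.02]. Speed limits (rad/s): [2.22, 2.22, 2.79, 3.14, 3.14, 3.14].

### API

Orientations are given as [roll, pitch, yaw] about the fixed x, y, z axes, in that order (R = Rz(yaw) Ry(pitch) Rx(roll)).
In Python, from rig import r, eyes, workorder gives the robot as it stands. The module is installed in compiled form; this text tells all that it offers.
- The arm moves only by the tool step_arm, never from a script. Its argument "moves" is a list of rows, each an object of numbers: "tx", "ty", "tz": the shift along the tool's x, y, z scaled (see below); "ax", "ay", "az": the turn, a rotation vector about the tool's x, y, z scaled (see below). In form: [{"tx": .., "ty": .., "tz": .., "ax": .., "ay": .., "az": ..}, ...]. A call has 1 to 5 rows; each row shifts and turns the commanded pose from where the row before left it, along the tool's axes as they then stand; what a row does not reach is not made up. The controller multiplies each number of a shift by 25 mm and each number of a turn by 90 degrees. A row lasts 1/8 s, in which the tool goes at most 62.5 mm and 10.7 degrees, less where a joint would pass 70% of its speed; a pose out of reach is approached as far as the arm can. A call with a number of a shift or a turn outside -1 to 1 is refused whole. A call with a gripper value outside its range is refused whole. "gripper" is the opening, from 0 (shut) to 1 (fully open), set as the call begins (left out, the last holds). The fingers move at their own pace and stop on an object; "newtons" is the grip in N (left out, the last holds). Time passes only in rows, so rows that do not move let the fingers close. It gives the time, the measured TCP pose, the force, the opening and the grip force at its end, in the units of the state.
- r.sense(): the state, without advancing time (a new reading comes with each control period).
- eyes.grab_frame(name): name is "scene" or "side" or "wrist"; returns (picture, depth): 384x512x3 uint8, red, green, blue; 384x512 float32, mm along the optical axis (not along the pixel's ray), 0 where there is no reading.
- eyes.camera_info(name): a dict with "intrinsics" (3x3 intrinsics, pixels), "cam_to_world" (4x4, takes a point from camera to world coordinates). Camera axes: x right, y up, looking along -z (the intrinsics and any distortion apply to the point x, -y, -z); pixel columns grow to the right and rows downward; lengths in mm; the calibration is good to about 2 mm. The wrist camera is an equidistant fisheye: a pixel r from the principal point sees the ray r / f radians off the axis. A picture is of the moment at which its call begins: read the wrist's pose just before it. camera_info takes no time and is no camera call; for the wrist camera it gives the pose at the moment of the call.
- workorder.sign_off(): hands the job in; it is judged then, once.
The state is a dict: "clock": time; "qpos": joint angles; "qvel": joint speeds; "joint_efforts": joint torques, N m; "eef_pos": TCP position; "tcp_rot": TCP orientation; "contact_force": force on the tool from outside, world axes, zero at the start; "wrist_torque": the same for the moment, N m; "opening": opening from 0.0 (shut) to 1.0 (fully open); "grasp_force": force on a finger pad.
Only numpy, scipy, OpenCV 4.12 (cv2) and the standard library are available. Lean on these libraries where they do the work, as an engineer would, in place of code of your own. Each camera call takes 0.05 s, during which the arm holds its last target. There are 200 camera calls.

### The job

First turn the size sleeve to 0. Then, with the sleeve at 0, swing the red lock bar open, drop every ring cartridge (wooden block with a ring in its top) upright and fully home into the pockets of the clamp station, one to a pocket, any pocket, and swing the bar fully shut again over them. Last, turn the size sleeve to 6, leave it clicked in there, and do not disturb the ring cone, the mandrel, the gauge plate or the tilting bin.

Things in the scene. Friction and masses are not known exactly. Their poses are not given: they have to be found in the camera images.
- cartridge_a: ring cartridge: loose wooden block 36 (own x) x 46 (own y) x 50 mm tall, 0.14 kg, blue pad with a brass ring inset flush in its top; origin at the centre of its underside, z up. Two to four are present; an absent one reads None from the start. Grip it across the 36 mm faces near the top
- cartridge_b: ring cartridge: loose wooden block 36 (own x) x 46 (own y) x 50 mm tall, 0.14 kg, blue pad with a steel ring inset flush in its top; origin at the centre of its underside, z up. Two to four are present; an absent one reads None from the start. Grip it across the 36 mm faces near the top
- cartridge_c: ring cartridge: loose wooden block 36 (own x) x 46 (own y) x 50 mm tall, 0.14 kg, blue pad with a white ceramic ring inset flush in its top; origin at the centre of its underside, z up. Two to four are present; an absent one reads None from the start. Grip it across the 36 mm faces near the top
- cartridge_d: ring cartridge: loose wooden block 36 (own x) x 46 (own y) x 50 mm tall, 0.14 kg, blue pad with a copper ring inset flush in its top; origin at the centre of its underside, z up. Two to four are present; an absent one reads None from the start. Grip it across the 36 mm faces near the top
- station: clamp station, fixed to the counter: aluminium block 90 (x) x 264 (y) x 30 mm tall with four pockets in a row along its y, two either side of a central post; origin at the centre of its underside. At its +y end a black dial base 124 x 116 x 30 mm carries the size sleeve, its axis at y = 190 mm
- station_hole0 (a point): centre of the mouth of pocket 0, 30 mm above the counter, at y = -99 mm of the station, axes as the station's. Pocket 42 (x) x 52 (y) mm, 20 mm deep; a cartridge fits with its x along the station's x (either way round); home, its underside is 20 mm below this point, its top 30 mm above
- station_hole1 (a point): centre of the mouth of pocket 1, 30 mm above the counter, at y = -42 mm of the station, axes as the station's. Pocket 42 (x) x 52 (y) mm, 20 mm deep; a cartridge fits with its x along the station's x (either way round); home, its underside is 20 mm below this point, its top 30 mm above
- station_hole2 (a point): centre of the mouth of pocket 2, 30 mm above the counter, at y = 42 mm of the station, axes as the station's. Pocket 42 (x) x 52 (y) mm, 20 mm deep; a cartridge fits with its x along the station's x (either way round); home, its underside is 20 mm below this point, its top 30 mm above
- station_hole3 (a point): centre of the mouth of pocket 3, 30 mm above the counter, at y = 99 mm of the station, axes as the station's. Pocket 42 (x) x 52 (y) mm, 20 mm deep; a cartridge fits with its x along the station's x (either way round); home, its underside is 20 mm below this point, its top 30 mm above
- lock_bar (a joint): red lock bar 16 x 236 x 6 mm, turns level on the central post, underside 63 mm above the counter (3 mm over seated cartridges). 0 rad = fully shut at its stop: along the row, handle over the -y end; grows anticlockwise from above; 1.57 = open: across the row, handle on the +x side; stop at 1.65. Needs 0.5 N at the handle, stays where left. From 1.3 to 1.65 rad it is clear of all pockets
- lock_handle (a point): centre of the top face of the lock bar's black handle: upright round stub 16 mm in diameter, 20 mm tall (from 69 to 89 mm above the counter), 104 mm from the pivot; can be pinched or pushed
- lock_pivot (a point): pivot of the lock bar, at the bar's underside, on the station's vertical centre line
- size_sleeve (a joint): size sleeve, vertical axis, click detents every 20 degrees: number n (0 to 8) is at n x 0.349 rad, so 6 = 2.094 rad. Grows anticlockwise from above. Its orange line points at white ticks on the dial base, even numbers painted, running anticlockwise from the row (-y) side over the +x side. Snaps to the nearest detent when let go; a click takes about 0.15 N m. Stops just below 0 and above 8
- sleeve_top (a point): centre of the top face of the size sleeve: steel ribbed cylinder 50 mm in diameter, from 31 to 85 mm above the counter, on the sleeve axis; grip it from above, at any yaw. The dial base is wider than the sleeve and its top lies 55 mm below this point
- ring_cone: bystander: loose white ceramic ring cone, 64 mm wide foot, 105 mm tall; origin under its centre
- mandrel: bystander: loose tapered steel ring mandrel upright on a round wooden foot of 70 mm, 172 mm tall; origin under its centre
- gauge_plate: bystander: loose aluminium gauge plate lying flat, 60 x 160 x 6 mm; origin under its centre
- bin_frame: bystander: fixed grey frame 100 x 142 x 90 mm of the black tilting bin; origin under its centre
- bin (a joint): bystander: tilting bin of black plastic on two pins in its frame; 0 rad = upright, grows as it pivots forward

How it is judged:
By the outcome, as a careful person would: the job done as asked, in the order asked, and still so for the second after the job is handed in, with the robot touching nothing.
Of cartridge_a, cartridge_b, cartridge_c, cartridge_d only 2 to 4 are there at a start; the rules pass over those that are not, and their reading is None.
At some moment in a run one of cartridge_a, cartridge_b, cartridge_c, cartridge_d may be knocked a few centimetres aside while the robot is not near it.
It also fails if it takes over 210 s, if anything falls off the work surface, if the arm or the gripper's body presses on something with over 40 N, if the wrist force passes 120 N, or if a joint passes its speed limit or range.

## Working session

There is one attempt and no reset: what is moved stays moved. The work goes in short steps, Python scripts to look and compute and a tool call to move; the robot and the scene stay as the last step left them, time stands still between calls to the robot, and variables do not carry over. Pictures are saved under pics/ and viewed, at most 14 in all, crops included, and the job is handed in when it is done.

Besides the shell and the picture viewer there is one more tool, called after ">>>" as name(argument=value, ...), one argument or row to a line, values as JSON. step_arm: Moves the arm, as the interface text tells. Its arguments: {"type":"object","properties":{"moves":{"type":"array","items":{"type":"object","properties":{"tx":{"type":"number"},"ty":{"type":"number"},"tz":{"type":"number"},"ax":{"type":"number"},"ay":{"type":"number"},"az":{"type":"number"}}}},"gripper":{"type":"number"},"newtons":{"type":"number"}},"required":["moves"]}

```bash
mkdir -p pics
cat > h.py <<'E'
from rig import r, eyes, workorder
import numpy as np, cv2
def grab(n):
    i=eyes.camera_info(n); p,d=eyes.grab_frame(n); return p,d,np.array(i["intrinsics"]),np.array(i["cam_to_world"])
def pts(d,K,T):
    v,u=np.mgrid[:d.shape[0],:d.shape[1]]
    P=np.stack([(u-K[0,2])/K[0,0]*d,-(v-K[1,2])/K[1,1]*d,-d],-1)
    return P@T[:3,:3].T+T[:3,3]
def save(n,p): cv2.imwrite("pics/"+n+".png",p[...,::-1])
E
python3 - <<'E'
from h import *
print(r.sense())
for n in("scene","side"):
    p,d,K,T=grab(n); save(n+"0",p); np.savez("pics/"+n+"0.npz",p=p,d=d,K=K,T=T); print(n,K.round(1).tolist(),T.round(2).tolist())
a=cv2.imread("pics/scene0.png");b=cv2.imread("pics/side0.png")
E
```

```text
{'clock': 0.0, 'qpos': array([-1.31337807e+00,  3.53667817e-01,  1.63416554e+00, -3.50003932e-05,
        1.15522192e+00, -2.38561240e-03]), 'qvel': array([ 7.94705030e-04, -2.53981733e-05, -4.08456661e-04, -8.68130553e-04,
       -1.85335683e-04, -2.28112187e-04]), 'joint_efforts': array([ 2.17216598e-04, -6.05267358e+01, -3.42068803e+01,  8.49433923e-05,
        9.08325543e-03, -7.90575712e-06]), 'eef_pos': array([ 160.43681212, -603.5737956 ,  255.53594837]), 'tcp_rot': array([-3.14012996e+00,  2.85112868e-05,  2.59818041e-01]), 'contact_force': array([ 0.50858847, -2.17389226,  1.24911577]), 'wrist_torque': array([ 0.06473131, -0.01965685, -0.03383009]), 'grasp_force': 0.0, 'opening': 1.0017998227408984}
scene [[353.8, 0.0, 260.7], [0.0, 353.8, 193.0], [0.0, 0.0, 1.0]] [[-0.79, -0.46, 0.39, 1070.94], [0.61, -0.6, 0.52, 542.31], [-0.01, 0.65, 0.76, 985.91], [0.0, 0.0, 0.0, 1.0]]
side [[434.2, 0.0, 248.3], [0.0, 434.2, 188.4], [0.0, 0.0, 1.0]] [[0.96, 0.18, -0.19, 291.64], [-0.26, 0.71, -0.66, -1078.22], [0.02, 0.68, 0.73, 1217.16], [0.0, 0.0, 0.0, 1.0]]
```

View pics/scene0.png

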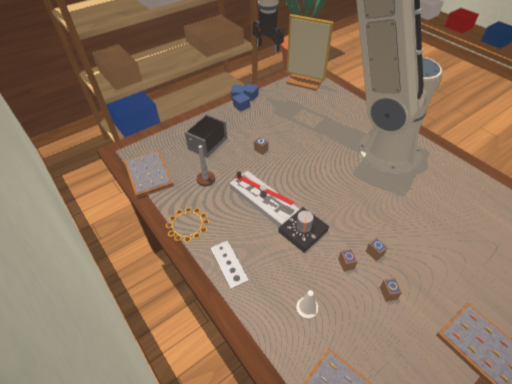

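View pics/side0.png

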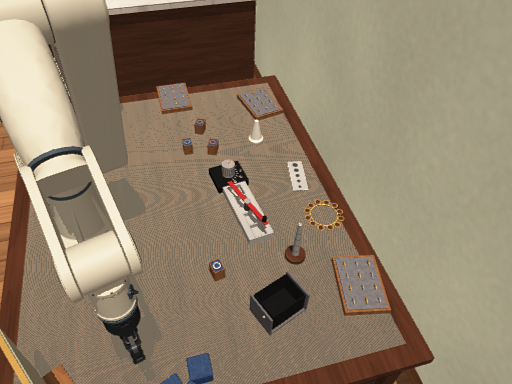

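Scene view: four cartridges at px (261,144), (348,259), (376,248), (391,289); station from (235,180) to the dial at (303,228), bar nearly along the row with its handle at (240,177). Mandrel at (205,170), cone at (308,303), gauge plate at (229,264), bin at (206,135).

Run:
```python
from h import *
for n in("scene","side"):
    z=np.load(f"pics/{n}0.npz"); p,d,K,T=[z[k] for k in"pdKT"]; P=pts(d,K,T)
    hsv=cv2.cvtColor(p,cv2.COLOR_RGB2HSV); X,Y,Z=P[...,0],P[...,1],P[...,2]
    work=(X>150)&(X<1000)&(Y>-600)&(Y<700)
    print(n,"table z",np.median(Z[work&(abs(Z)<15)]).round(1))
    # cartridge tops
    m=((Z>40)&(Z<60)&work).astype(np.uint8)
    k,l,s,c=cv2.connectedComponentsWithStats(m)
    for i in range(1,k):
        if s[i,4]>25:
            q=P[l==i]; rect=cv2.minAreaRect(q[:,:2].astype(np.float32)); print(" z40-60",c[i].round(),s[i,4],q.mean(0).round(1),np.round(rect[1]),round(rect[2],1))
    red=((hsv[...,0]<8)|(hsv[...,0]>172))&(hsv[...,1]>170)&(hsv[...,2]>100)&(Z>45)&(Z<90)&work
    q=P[red]; print(" red",len(q),q.mean(0).round(1),cv2.minAreaRect(q[:,:2].astype(np.float32)),np.percentile(q[:,2],[5,50,95]).round())
    org=(hsv[...,0]>8)&(hsv[...,0]<22)&(hsv[...,1]>200)&(hsv[...,2]>150)&(Z>25)&(Z<95)&work
    q=P[org]; print(" orange",len(q),q.round().tolist()[:12])
    st=(hsv[...,1]<40)&(hsv[...,2]>130)&(Z>22)&(Z<38)&work
    k,l,s,c=cv2.connectedComponentsWithStats(st.astype(np.uint8))
    for i in range(1,k):
        if s[i,4]>60: q=P[l==i]; print(" alu",c[i].round(),s[i,4],cv2.minAreaRect(q[:,:2].astype(np.float32)))
    sl=(Z>78)&(Z<92)&work
    k,l,s,c=cv2.connectedComponentsWithStats(sl.astype(np.uint8))
    for i in range(1,k):
        if s[i,4]>12: q=P[l==i]; print(" z85",c[i].round(),s[i,4],q.mean(0).round(1),np.ptp(q,0).round())
p=cv2.imread("pics/scene0.png"); a=cv2.resize(p[165:255,225:335],None,fx=6,fy=6,interpolation=cv2.INTER_CUBIC)
cv2.imwrite("pics/crop1.png",a)
```

```text
scene table z -2.0
 z40-60 [244. 101.] 33 [ 307.5 -593.1   45.4] [11. 61.] 89.6
 z40-60 [205. 127.] 92 [ 547.6 -535.8   50.4] [86. 58.] 20.6
 z40-60 [208. 140.] 147 [ 580.7 -459.    50.5] [144. 102.] 22.2
 z40-60 [261. 142.] 85 [ 417.3 -322.3   46.3] [40. 49.] 12.9
 z40-60 [204. 172.] 26 [ 685.9 -312.9   49.5] [14. 22.] 66.8
 z40-60 [303. 227.] 53 [564.4  96.5  50. ] [20. 49.] 44.2
 z40-60 [377. 246.] 176 [427.7 287.4  47.4] [47. 40.] 89.6
 z40-60 [348. 257.] 182 [527.1 259.2  47.3] [48. 38.] 66.0
 z40-60 [392. 287.] 226 [501.2 402.6  47.4] [47. 39.] 63.3
 z40-60 [307. 305.] 62 [728.5 295.9  50.3] [18. 35.] 29.6
 red 131 [566.5 -86.   66.4] ((572.0776977539062, -103.62669372558594), (15.40990161895752, 228.4747314453125), 19.010644912719727) [63. 67. 69.]
 orange 0 []
 alu [254. 178.] 103 ((547.7548217773438, -178.72659301757812), (22.86728286743164, 125.43966674804688), 9.791686058044434)
 alu [264. 203.] 600 ((580.5639038085938, -98.24478149414062), (90.87703704833984, 278.8850402832031), 10.985028266906738)
 z85 [205. 128.] 261 [ 569.6 -490.9   84.3] [166. 140.  13.]
 z85 [203. 16
[... 1003 characters left out ...]
), 19.29293441772461) [63. 68. 72.]
 orange 0 []
 alu [249. 195.] 193 ((603.602783203125, -57.231101989746094), (36.662269592285156, 184.2298583984375), 17.239755630493164)
 alu [244. 216.] 469 ((569.7410278320312, -106.82640075683594), (89.05989074707031, 264.46173095703125), 7.506565570831299)
 alu [353. 292.] 61 ((803.6195678710938, -510.38134765625), (56.51405715942383, 44.068443298339844), 28.88103485107422)
 z85 [256. 124.] 18 [713.6 279.7  85.7] [19. 18. 13.]
 z85 [228. 164.] 106 [547.2  79.8  83.7] [49. 49. 12.]
 z85 [264. 218.] 20 [ 603.6 -206.5   85.4] [14. 12. 14.]
 z85 [297. 242.] 21 [ 677.1 -328.1   85.6] [18. 15. 14.]
 z85 [279. 296.] 519 [ 561.6 -497.5   86. ] [168. 142.  14.]
```

View pics/crop1.png

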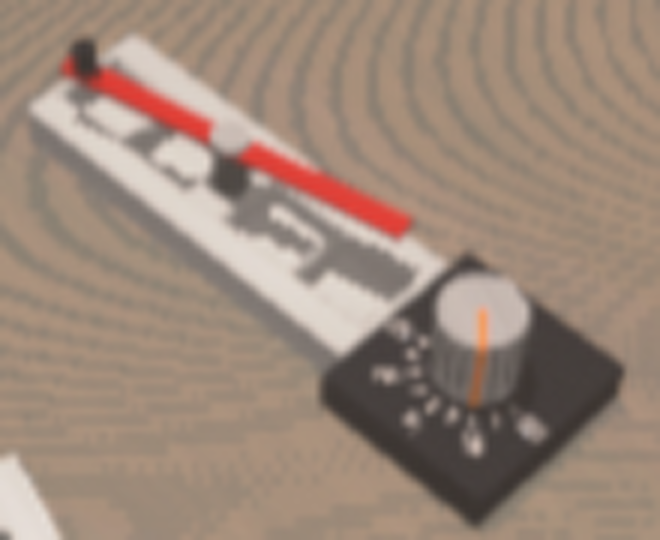

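Crop: sleeve line (px ~475,405 at its foot) points near the painted 6; bar is about 0.2 rad from the row. Moving over the sleeve.

>>> step_arm(
  moves=[
    {"tx":1,"ty":-1},
    {"tx":1,"ty":-1},
    {"tx":1,"ty":-1},
    {"tx":1,"ty":-1},
    {"tx":1,"ty":-1},
  ],
  gripper=1,
)

```text
schema error: expected keys tx, ty, tz, ax, ay, az
```

>>> step_arm(
  moves=[
    {"tx":1,"ty":-1},
    {"tx":1,"ty":-1},
    {"tx":1,"ty":-1},
    {"tx":1,"ty":-1},
    {"tx":1,"ty":-1},
  ],
)

```text
schema error: expected keys tx, ty, tz, ax, ay, az
```

>>> step_arm(
  moves=[
    {"tx":1,"ty":-1},
    {"tx":1,"ty":-1},
    {"tx":1,"ty":-1},
    {"tx":1,"ty":-1},
    {"tx":1,"ty":-1},
  ],
)

```text
schema error: expected keys tx, ty, tz, ax, ay, az
```

```bash
cat >> h.py <<'E'
from scipy.spatial.transform import Rotation as Ro
def go(x,y,z,yaw=None):
    s=r.sense(); R=Ro.from_euler('xyz',s["tcp_rot"]); t=R.inv().apply(np.array([x,y,z])-s["eef_pos"])
    o="units t %s"%(t/25).round(2)
    if yaw is not None:
        w=(R.inv()*Ro.from_euler('xyz',[np.pi,0,yaw])).as_rotvec(); o+=" a %s"%(w/(np.pi/2)).round(3)
    print(o)
def st():
    s=r.sense(); print("t",round(s["clock"],1),s["eef_pos"].round(1),s["tcp_rot"].round(3),"F",s["contact_force"].round(1),"op",round(s["opening"],2),round(s["grasp_force"],1),"q5",s["qpos"][5].round(2))
def wray(uv,K,T,z):
    uv=np.atleast_2d(np.asarray(uv,float)); a=(uv[:,0]-K[0,2])/K[0,0]; b=(uv[:,1]-K[1,2])/K[1,1]; t=np.hypot(a,b)+1e-9
    D=np.stack([np.sin(t)*a/t,-np.sin(t)*b/t,-np.cos(t)],-1)@T[:3,:3].T
    return T[:3,3]+D*((z-T[2,3])/D[:,2])[:,None]
def wpts(d,K,T):
    v,u=np.mgrid[:d.shape[0],:d.shape[1]]; a=(u-K[0,2])/K[0,0]; b=(v-K[1,2])/K[1,1]; t=np.hypot(a,b)+1e-9
    P=np.stack([np.tan(t)*a/t,-np.tan(t)*b/t,-np.ones_like(t)],-1)*d[...,None]
    return P@T[:3,:3].T+T[:3,3]
E
python3 - <<'E'
from h import *
st(); p,d,K,T=grab("wrist"); save("w1",p); np.savez("pics/w1.npz",p=p,d=d,K=K,T=T); print(K.round(1).tolist(),T.round(2).tolist()); go(548,82,200,1.72)
E
```

```text
t 0.1 [ 160.5 -603.7  255.6] [-3.14  0.    0.26] F [ 0.2 -0.1 -0.3] op 1.0 0.0 q5 -0.0
[[297.3, 0.0, 253.7], [0.0, 297.3, 191.9], [0.0, 0.0, 1.0]] [[0.26, 0.93, 0.27, 229.26], [-0.97, 0.25, 0.07, -585.39], [0.0, -0.28, 0.96, 372.77], [0.0, 0.0, 0.0, 1.0]]
units t [ 22.03 -22.52   2.25] a [-0.001 -0.001 -0.93 ]
```

View pics/w1.png

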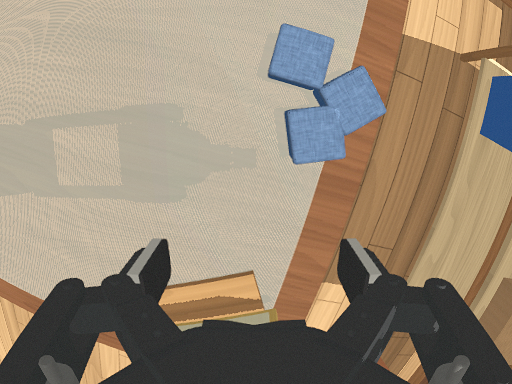

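That view shows only blue cushions near the start (the moves were refused: all six keys are needed). Resending.

>>> step_arm(
  moves=[
    {"tx":1,"ty":-1,"tz":0,"ax":0,"ay":0,"az":0},
    {"tx":1,"ty":-1,"tz":0,"ax":0,"ay":0,"az":0},
    {"tx":1,"ty":-1,"tz":0,"ax":0,"ay":0,"az":0},
    {"tx":1,"ty":-1,"tz":0,"ax":0,"ay":0,"az":0},
    {"tx":1,"ty":-1,"tz":0,"ax":0,"ay":0,"az":0},
  ],
  gripper=1,
)

```text
clock: 0.78
eef_pos: [249.6, -450.0, 256.1]
tcp_rot: [-3.141, 0.0, 0.26]
contact_force: [0.2, -0.7, -0.2]
opening: 0.998
grasp_force: 0.0
```

>>> step_arm(
  moves=[
    {"tx":1,"ty":-1,"tz":0,"ax":0,"ay":0,"az":0},
    {"tx":1,"ty":-1,"tz":0,"ax":0,"ay":0,"az":0},
    {"tx":1,"ty":-1,"tz":0,"ax":0,"ay":0,"az":0},
    {"tx":1,"ty":-1,"tz":0,"ax":0,"ay":0,"az":0},
    {"tx":1,"ty":-1,"tz":0,"ax":0,"ay":0,"az":0},
  ],
)

```text
clock: 1.4
eef_pos: [338.3, -297.1, 256.2]
tcp_rot: [-3.142, -0.0, 0.26]
contact_force: [0.2, -0.6, 0.2]
opening: 1.002
grasp_force: 0.0
```

>>> step_arm(
  moves=[
    {"tx":1,"ty":-1,"tz":0,"ax":0,"ay":0,"az":0},
    {"tx":1,"ty":-1,"tz":0,"ax":0,"ay":0,"az":0},
    {"tx":1,"ty":-1,"tz":0,"ax":0,"ay":0,"az":0},
    {"tx":0,"ty":0,"tz":0,"ax":0,"ay":0,"az":0},
    {"tx":0,"ty":0,"tz":0,"ax":0,"ay":0,"az":0},
  ],
)

```text
clock: 2.02
eef_pos: [391.0, -206.6, 256.2]
tcp_rot: [3.142, 0.0, 0.261]
contact_force: [-0.9, -0.4, -0.5]
opening: 1.003
grasp_force: 0.0
```

Run:
```python
from h import *
st(); p,d,K,T=grab("wrist"); save("w2",p); np.savez("pics/w2.npz",p=p,d=d,K=K,T=T); go(548,82,200,1.72)
```

```text
t 2.0 [ 391.  -206.6  256.2] [3.142 0.    0.261] F [-0.9 -0.4 -0.5] op 1.0 0.0 q5 0.82
units t [ 9.04 -9.55  2.24] a [-0.    0.   -0.93]
```

View pics/w2.png

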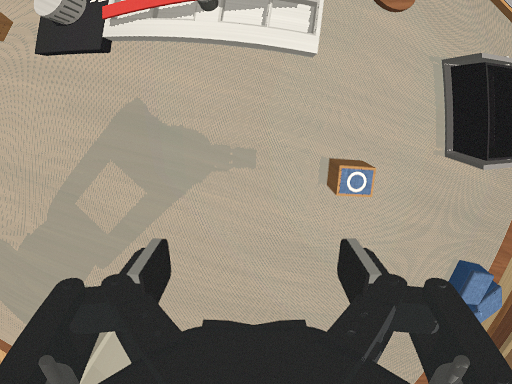

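Cartridge (white ring) at px (357,181); station at the top edge with the bar. A few more rows, then measure the station from overhead.

>>> step_arm(
  moves=[
    {"tx":0.6,"ty":-1,"tz":0,"ax":0,"ay":0,"az":0},
    {"tx":0.6,"ty":-1,"tz":0,"ax":0,"ay":0,"az":0},
    {"tx":0.5,"ty":-1,"tz":0,"ax":0,"ay":0,"az":0},
    {"tx":0.5,"ty":-1,"tz":0,"ax":0,"ay":0,"az":0},
    {"tx":0,"ty":-1,"tz":0,"ax":0,"ay":0,"az":0},
  ],
)

```text
clock: 2.7
eef_pos: [412.5, -71.5, 256.3]
tcp_rot: [3.141, -0.0, 0.259]
contact_force: [-0.3, -0.1, -0.4]
opening: 1.001
grasp_force: 0.0
```

>>> step_arm(
  moves=[
    {"tx":0,"ty":-1,"tz":0,"ax":0,"ay":0,"az":0},
    {"tx":0,"ty":0,"tz":0,"ax":0,"ay":0,"az":0},
    {"tx":0,"ty":0,"tz":0,"ax":0,"ay":0,"az":0},
  ],
)

```text
clock: 3.08
eef_pos: [406.0, -48.2, 256.4]
tcp_rot: [3.141, -0.0, 0.259]
contact_force: [1.0, -0.1, -0.5]
opening: 1.004
grasp_force: 0.0
```

Run:
```python
from h import *
st(); p,d,K,T=grab("wrist"); save("w3",p); np.savez("pics/w3.npz",p=p,d=d,K=K,T=T)
P=wpts(d,K,T); Z=P[...,2]; print("table",np.median(Z[abs(Z)<15]))
hsv=cv2.cvtColor(p,cv2.COLOR_RGB2HSV)
f=lambda m:cv2.connectedComponentsWithStats(m.astype(np.uint8))
def rep(n,m,z,mn=100):
    k,l,s,c=f(m)
    for i in range(1,k):
        if s[i,4]>mn:
            v,u=np.nonzero(l==i); q=wray(np.c_[u,v],K,T,z)[:,:2]; print(n,c[i].round(),s[i,4],np.median(Z[l==i]).round(1),cv2.minAreaRect(q.astype(np.float32)),"mean",q.mean(0).round(1))
rep("alu",(hsv[...,1]<50)&(hsv[...,2]>120)&(Z>20)&(Z<40),30,600)
rep("dial",(hsv[...,2]<90)&(Z>22)&(Z<38),30,600)
rep("red",((hsv[...,0]<8)|(hsv[...,0]>172))&(hsv[...,1]>150)&(hsv[...,2]>100)&(Z>55)&(Z<78),69)
rep("sleeve",(Z>80)&(Z<90),85,60)
rep("orange",(hsv[...,0]>8)&(hsv[...,0]<20)&(hsv[...,1]>190)&(hsv[...,2]>150)&(Z>78),85,5)
```

```text
t 3.1 [406.  -48.2 256.4] [ 3.141 -0.     0.259] F [ 1.  -0.1 -0.5] op 1.0 0.0 q5 1.19
table 0.25393471215446084
alu [319.  52.] 8265 29.5 ((570.599853515625, -104.68324279785156), (91.14944458007812, 264.3990478515625), 7.210790157318115) mean [564.1 -88.6]
dial [181.  50.] 4860 29.3 ((535.278076171875, 81.46382904052734), (103.23585510253906, 115.05818176269531), 7.933351516723633) mean [523.4  70.5]
red [285.  43.] 1490 68.5 ((550.03076171875, -45.19584655761719), (16.308853149414062, 108.12532806396484), 18.739530563354492) mean [549.2 -43.2]
red [392.  46.] 940 68.6 ((591.0219116210938, -164.89675903320312), (16.2474365234375, 104.73181915283203), 18.8044490814209) mean [ 587.9 -156.7]
sleeve [163.  18.] 1540 84.3 ((543.1310424804688, 81.92999267578125), (42.823123931884766, 50.28981399536133), 7.2781829833984375) mean [544.4  81.8]
sleeve [508.  38.] 65 84.3 ((677.2183227539062, -313.15411376953125), (21.872896194458008, 12.787229537963867), 8.571229934692383) mean [ 676.  -313.7]
sleeve [436.  47.] 159 88.1 ((604.3731689453125, -202.75840759277344), (16.102657318115234, 20.056331634521484), 59.018924713134766) mean [ 604.3 -202.2]
```

View pics/w3.png

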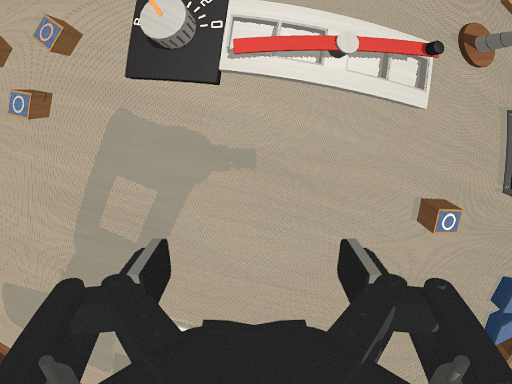

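Overhead view fits the station well: centre (570.6,−104.7), yaw 7.2°; the bar pivot agrees and the bar angle is about 0.2. Sleeve axis = (546.8, 83.8); orange line at px (155,5) looks near 6. Going to grip it.

>>> step_arm(
  moves=[
    {"tx":0,"ty":0,"tz":0.5,"ax":0,"ay":0,"az":-0.118},
    {"tx":0,"ty":0,"tz":0.5,"ax":0,"ay":0,"az":-0.118},
    {"tx":0,"ty":0,"tz":0.5,"ax":0,"ay":0,"az":-0.118},
    {"tx":0,"ty":0,"tz":0.5,"ax":0,"ay":0,"az":-0.118},
    {"tx":0,"ty":0,"tz":0.5,"ax":0,"ay":0,"az":-0.118},
  ],
)

```text
clock: 3.75
eef_pos: [406.1, -48.3, 193.4]
tcp_rot: [3.141, 0.0, 1.191]
contact_force: [-0.2, 0.2, 0.1]
opening: 1.0
grasp_force: 0.0
```

>>> step_arm(
  moves=[
    {"tx":0,"ty":0,"tz":0.5,"ax":0,"ay":0,"az":-0.118},
    {"tx":0,"ty":0,"tz":0.5,"ax":0,"ay":0,"az":-0.118},
    {"tx":0,"ty":0,"tz":0.3,"ax":0,"ay":0,"az":-0.118},
    {"tx":0,"ty":0,"tz":0,"ax":0,"ay":0,"az":-0.118},
    {"tx":0.4,"ty":1,"tz":0,"ax":0,"ay":0,"az":0},
  ],
)

```text
clock: 4.38
eef_pos: [425.2, -30.6, 161.0]
tcp_rot: [-3.14, -0.0, 1.929]
contact_force: [1.0, 0.2, 0.2]
opening: 1.003
grasp_force: 0.0
```

>>> step_arm(
  moves=[
    {"tx":0.4,"ty":1,"tz":0,"ax":0,"ay":0,"az":0},
    {"tx":0.4,"ty":1,"tz":0,"ax":0,"ay":0,"az":0},
    {"tx":0.4,"ty":1,"tz":0,"ax":0,"ay":0,"az":0},
    {"tx":0.4,"ty":1,"tz":0,"ax":0,"ay":0,"az":0},
    {"tx":0.4,"ty":1,"tz":0,"ax":0,"ay":0,"az":0},
  ],
)

```text
clock: 5.0
eef_pos: [526.5, 60.8, 161.1]
tcp_rot: [-3.142, 0.0, 1.927]
contact_force: [1.2, -0.0, -0.6]
opening: 0.995
grasp_force: 0.0
```

>>> step_arm(
  moves=[
    {"tx":0.4,"ty":0.8,"tz":0,"ax":0,"ay":0,"az":0},
    {"tx":0,"ty":0,"tz":0,"ax":0,"ay":0,"az":0},
    {"tx":0,"ty":0,"tz":0,"ax":0,"ay":0,"az":0},
  ],
)

```text
clock: 5.38
eef_pos: [540.0, 77.1, 161.0]
tcp_rot: [-3.14, -0.0, 1.928]
contact_force: [0.7, 0.6, -0.2]
opening: 0.999
grasp_force: 0.0
```

```bash
cat >> h.py <<'E'
C=np.array([570.6,-104.7]); YA=np.radians(7.2)
def S(x,y): return C+np.array([[np.cos(YA),-np.sin(YA)],[np.sin(YA),np.cos(YA)]])@[x,y]
E
python3 - <<'E'
from h import *
st(); go(*S(0,190),72)
p,d,K,T=grab("wrist"); P=wpts(d,K,T); Z=P[...,2]; m=(Z>80)&(Z<90)&(np.hypot(P[...,0]-547,P[...,1]-84)<40)
v,u=np.nonzero(m); print(len(u),cv2.minEnclosingCircle(wray(np.c_[u,v],K,T,85)[:,:2].astype(np.float32)))
p,d,K,T=grab("scene"); P=pts(d,K,T); Z=P[...,2]; hsv=cv2.cvtColor(p,cv2.COLOR_RGB2HSV)
m=(hsv[...,0]<20)&(hsv[...,1]>110)&(hsv[...,2]>150)&(Z>70)&(np.hypot(P[...,0]-547,P[...,1]-84)<45); print(P[m].round(1).tolist())
E
```

```text
t 5.4 [540.   77.1 161. ] [-3.14  -0.     1.928] F [ 0.7  0.6 -0.2] op 1.0 0.0 q5 -0.22
units t [0.16 0.35 3.56]
3852 ((546.8980102539062, 85.29927825927734), 25.371089935302734)
[[551.8, 86.4, 85.1], [553.3, 88.4, 83.1], [554.7, 90.2, 81.0], [558.5, 94.1, 82.9], [560.0, 96.1, 81.0], [563.9, 100.1, 83.2], [564.8, 101.4, 80.1]]
```

>>> step_arm(
  moves=[
    {"tx":0.18,"ty":0.37,"tz":0.9,"ax":0,"ay":0,"az":0},
    {"tx":0,"ty":0,"tz":0.9,"ax":0,"ay":0,"az":0},
    {"tx":0,"ty":0,"tz":0.9,"ax":0,"ay":0,"az":0},
    {"tx":0,"ty":0,"tz":0.8,"ax":0,"ay":0,"az":0},
    {"tx":0,"ty":0,"tz":0,"ax":0,"ay":0,"az":0},
  ],
)

```text
clock: 6.1
eef_pos: [546.3, 84.5, 72.7]
tcp_rot: [-3.139, -0.001, 1.928]
contact_force: [0.0, 0.2, -0.2]
opening: 1.001
grasp_force: 0.0
```

>>> step_arm(
  moves=[
    {"tx":0,"ty":0,"tz":0,"ax":0,"ay":0,"az":0},
    {"tx":0,"ty":0,"tz":0,"ax":0,"ay":0,"az":0},
    {"tx":0,"ty":0,"tz":0,"ax":0,"ay":0,"az":0},
    {"tx":0,"ty":0,"tz":0,"ax":0,"ay":0,"az":0},
    {"tx":0,"ty":0,"tz":0,"ax":0,"ay":0,"az":0},
  ],
  gripper=0,
  newtons=40,
)

```text
clock: 6.72
eef_pos: [546.4, 84.6, 74.9]
tcp_rot: [-3.139, 0.0, 1.928]
contact_force: [-7.8, -3.7, 11.0]
opening: 0.573
grasp_force: 39.9
```

Run:
```python
from h import *
st()
p,d,K,T=grab("wrist"); cv2.imwrite("pics/w4.png",cv2.resize(p[150:384,100:412,::-1],None,fx=2.2,fy=2.2))
```

```text
t 6.7 [546.4  84.6  74.9] [-3.139  0.     1.928] F [-7.8 -3.7 11. ] op 0.57 39.9 q5 -0.21
```

View pics/w4.png

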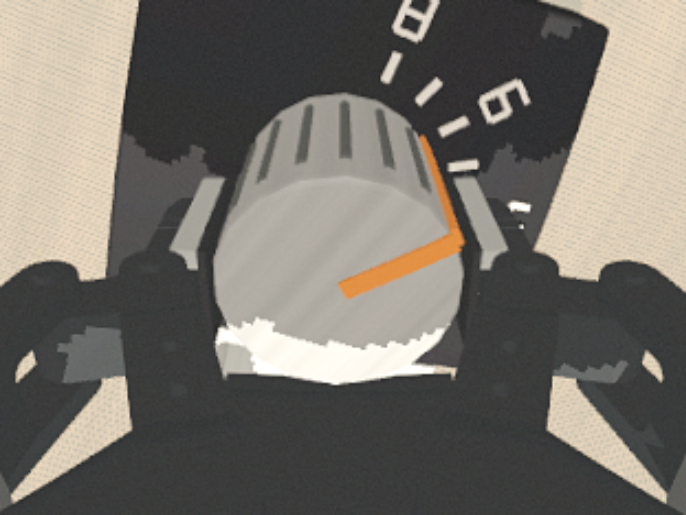

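```bash
cat >> h.py <<'E'
def sleeve(n="wrist"):
    p,d,K,T=grab(n); hsv=cv2.cvtColor(p,cv2.COLOR_RGB2HSV); P=wpts(d,K,T) if n=="wrist" else pts(d,K,T)
    m=(hsv[...,0]>6)&(hsv[...,0]<22)&(hsv[...,1]>150)&(hsv[...,2]>150)&(P[...,2]>82.5)&(np.hypot(*(P[...,:2]-S(0,190)).T).T<32)
    v,u=np.nonzero(m)
    if n=="wrist": q=wray(np.c_[u,v],K,T,85)[:,:2]
    else: q=P[m][:,:2]
    print("orange n",len(u)); c=S(0,190); o=q-c; far=o[np.hypot(*o.T)>8]
    vx,vy,x0,y0=cv2.fitLine(q.astype(np.float32),cv2.DIST_HUBER,0,.01,.01).ravel()
    if np.dot([vx,vy],o.mean(0))<0: vx,vy=-vx,-vy
    for a in (np.arctan2(vy,vx),np.arctan2(*far.mean(0)[::-1])): print("  sleeve number",((np.degrees(a-YA)+90)%360/20).round(2), o.mean(0).round(1))
E
python3 -c "
from h import *
sleeve(); sleeve('scene')"
```

```text
orange n 496
  sleeve number 6.52 [ 9.9 10.5]
  sleeve number 6.48 [ 9.9 10.5]
orange n 0Traceback (most recent call last):
  File "<string>", line 3, in <module>
    sleeve(); sleeve('scene')
              ~~~~~~^^^^^^^^^
  File "h.py", line 36, in sleeve
    vx,vy,x0,y0=cv2.fitLine(q.astype(np.float32),cv2.DIST_HUBER,0,.01,.01).ravel()
                ~~~~~~~~~~~^^^^^^^^^^^^^^^^^^^^^^^^^^^^^^^^^^^^^^^^^^^^^^^
cv2.error: OpenCV(4.12.0) /io/opencv/modules/imgproc/src/linefit.cpp:50: error: (-215:Assertion failed) count > 0 in function 'fitLine2D_wods'
```

Line on the sleeve top measures about 6.5 (px (345,290) to (460,240)), so 0 is about −130° away.

>>> step_arm(
  moves=[
    {"tx":0,"ty":0,"tz":0,"ax":0,"ay":0,"az":0.117},
    {"tx":0,"ty":0,"tz":0,"ax":0,"ay":0,"az":0.117},
    {"tx":0,"ty":0,"tz":0,"ax":0,"ay":0,"az":0.117},
    {"tx":0,"ty":0,"tz":0,"ax":0,"ay":0,"az":0.117},
    {"tx":0,"ty":0,"tz":0,"ax":0,"ay":0,"az":0.117},
  ],
)

```text
clock: 7.5
eef_pos: [547.0, 84.5, 74.9]
tcp_rot: [-3.141, 0.001, 1.004]
contact_force: [-4.2, -5.1, 7.1]
opening: 0.576
grasp_force: 39.9
```

>>> step_arm(
  moves=[
    {"tx":0,"ty":0,"tz":0,"ax":0,"ay":0,"az":0.117},
    {"tx":0,"ty":0,"tz":0,"ax":0,"ay":0,"az":0.117},
    {"tx":0,"ty":0,"tz":0,"ax":0,"ay":0,"az":0.117},
    {"tx":0,"ty":0,"tz":0,"ax":0,"ay":0,"az":0.117},
    {"tx":0,"ty":0,"tz":0,"ax":0,"ay":0,"az":0.117},
  ],
)

```text
clock: 8.12
eef_pos: [547.3, 84.1, 74.9]
tcp_rot: [3.14, 0.001, 0.085]
contact_force: [-4.2, -7.7, 8.9]
opening: 0.573
grasp_force: 40.4
```

>>> step_arm(
  moves=[
    {"tx":0,"ty":0,"tz":0,"ax":0,"ay":0,"az":0.117},
    {"tx":0,"ty":0,"tz":0,"ax":0,"ay":0,"az":0.1},
    {"tx":0,"ty":0,"tz":0,"ax":0,"ay":0,"az":0},
    {"tx":0,"ty":0,"tz":0,"ax":0,"ay":0,"az":0},
  ],
)

```text
clock: 8.62
eef_pos: [547.9, 83.7, 74.9]
tcp_rot: [3.14, -0.001, -0.249]
contact_force: [-1.4, -10.6, 6.0]
opening: 0.574
grasp_force: 43.2
```

```bash
python3 -c "
from h import *
st();print(r.sense()['wrist_torque']);sleeve()"
```

```text
t 8.6 [547.9  83.7  74.9] [ 3.14e+00 -1.00e-03 -2.49e-01] F [ -1.4 -10.6   6. ] op 0.57 43.2 q5 1.97
[-1.75950756  0.25232765  0.17191208]
orange n 493
  sleeve number 0.38 [  3.8 -13.3]
  sleeve number 0.42 [  3.8 -13.3]
```

>>> step_arm(
  moves=[
    {"tx":0,"ty":0,"tz":0,"ax":0,"ay":0,"az":0.07},
    {"tx":0,"ty":0,"tz":0,"ax":0,"ay":0,"az":0},
    {"tx":0,"ty":0,"tz":0,"ax":0,"ay":0,"az":0},
  ],
)

```text
clock: 9.05
eef_pos: [550.1, 82.9, 75.1]
tcp_rot: [3.14, -0.006, -0.358]
contact_force: [6.5, -17.7, -0.7]
opening: 0.572
grasp_force: 45.1
```

>>> step_arm(
  moves=[
    {"tx":0,"ty":0,"tz":0,"ax":0,"ay":0,"az":0},
    {"tx":0,"ty":0,"tz":0,"ax":0,"ay":0,"az":0},
    {"tx":0,"ty":0,"tz":0,"ax":0,"ay":0,"az":0},
    {"tx":0,"ty":0,"tz":0,"ax":0,"ay":0,"az":0},
  ],
  gripper=1,
)

```text
clock: 9.55
eef_pos: [547.6, 85.3, 73.9]
tcp_rot: [-3.142, -0.0, -0.36]
contact_force: [-0.1, 0.5, -0.8]
opening: 0.999
grasp_force: 0.0
```

```bash
python3 -c "
from h import *
st();sleeve()"
```

```text
t 9.6 [547.6  85.3  73.9] [-3.142 -0.    -0.36 ] F [-0.1  0.5 -0.8] op 1.0 0.0 q5 2.08
orange n 519
  sleeve number 0.53 [  4.6 -13.3]
  sleeve number 0.58 [  4.6 -13.3]
```

>>> step_arm(
  moves=[
    {"tx":0,"ty":0,"tz":-1,"ax":0,"ay":0,"az":0},
    {"tx":0,"ty":0,"tz":-1,"ax":0,"ay":0,"az":0},
    {"tx":0,"ty":0,"tz":-1,"ax":0,"ay":0,"az":0},
    {"tx":-1,"ty":0,"tz":-1,"ax":0,"ay":0,"az":-0.05},
    {"tx":-1,"ty":0,"tz":-0.5,"ax":0,"ay":0,"az":0},
  ],
)

```text
clock: 10.22
eef_pos: [500.3, 101.3, 187.5]
tcp_rot: [-3.141, -0.001, -0.281]
contact_force: [-0.7, 0.8, -0.1]
opening: 1.003
grasp_force: 0.0
```

>>> step_arm(
  moves=[
    {"tx":-1,"ty":0.6,"tz":0,"ax":0,"ay":0,"az":0},
    {"tx":-1,"ty":0.6,"tz":0,"ax":0,"ay":0,"az":0},
    {"tx":-1,"ty":0.6,"tz":0,"ax":0,"ay":0,"az":0},
    {"tx":0,"ty":0,"tz":0,"ax":0,"ay":0,"az":0},
  ],
)

```text
clock: 10.72
eef_pos: [413.8, 78.2, 186.2]
tcp_rot: [3.141, 0.001, -0.282]
contact_force: [0.2, 0.6, 0.4]
opening: 1.003
grasp_force: 0.0
```

```bash
python3 -c "
from h import *
st();p,d,K,T=grab('wrist');np.savez('pics/w5.npz',p=p,d=d,K=K,T=T)
w=S(20,170);import sys
cv2.imwrite('pics/w5.png',cv2.resize(p[0:240,60:400,::-1],None,fx=2,fy=2)); sleeve()"
```

```text
t 10.7 [413.8  78.2 186.2] [ 3.141e+00  1.000e-03 -2.820e-01] F [0.2 0.6 0.4] op 1.0 0.0 q5 2.04
orange n 154
  sleeve number 0.47 [  4.3 -13. ]
  sleeve number 0.54 [  4.3 -13. ]
```

View pics/w5.png

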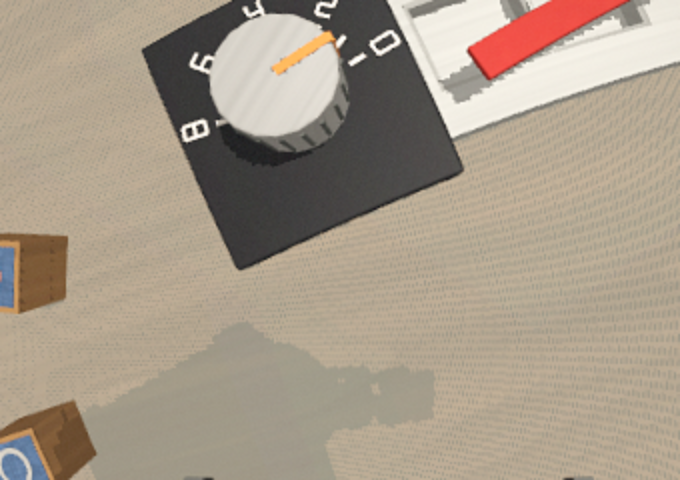

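The line points toward the tick at (341,42) or (358,58); measuring the angles of the ticks themselves.

Run:
```python
from h import *
c=S(0,190)
for f in("w3","w5"):
    z=np.load(f"pics/{f}.npz"); p,d,K,T=[z[k] for k in"pdKT"]; P=wpts(d,K,T)
    hsv=cv2.cvtColor(p,cv2.COLOR_RGB2HSV); v,u=np.mgrid[:384,:512]; q=wray(np.c_[u.ravel(),v.ravel()],K,T,30)[:,:2].reshape(384,512,2)-c
    rad=np.hypot(q[...,0],q[...,1])
    m=(hsv[...,1]<70)&(hsv[...,2]>130)&(P[...,2]<36)&(P[...,2]>22)&(rad>28)&(rad<62)
    k,l,s,cc=cv2.connectedComponentsWithStats(m.astype(np.uint8))
    for i in range(1,k):
        if 3<s[i,4]<200:
            w=q[l==i]; o=w.mean(0); print(f,cc[i].round(),s[i,4],"r %.0f"%np.hypot(*o),"n %.2f"%((np.degrees(np.arctan2(o[1],o[0])-YA)+90)%360/20))
```

```text
w3 [189.   4.] 17 r 34 n 3.50
w3 [205.   2.] 32 r 47 n 2.49
w3 [197.   9.] 15 r 35 n 2.50
w3 [202.  16.] 21 r 34 n 1.54
w3 [225.  32.] 82 r 60 n 17.98
w3 [137.  22.] 34 r 51 n 8.53
w3 [217.  24.] 64 r 50 n 0.52
w3 [204.  25.] 18 r 34 n 0.52
w5 [187.   5.] 46 r 51 n 4.48
w5 [222.   4.] 51 r 47 n 2.52
w5 [267.  25.] 150 r 59 n 17.98
w5 [252.  21.] 92 r 49 n 0.52
w5 [230.  20.] 20 r 35 n 1.53
w5 [160.  31.] 61 r 50 n 6.51
w5 [238.  29.] 30 r 34 n 0.55
w5 [157.  65.] 98 r 49 n 8.48
w5 [170.  61.] 14 r 36 n 8.48
```

Ticks share the same 0.5 offset (0 at n=0.52), so the sleeve stands at 0. Next the bar: plan the approach and the arc.

Run:
```python
from h import *
st(); H=lambda th: C+104*np.array([np.sin(th+YA),-np.cos(th+YA)])
print(H(.2),H(1.5)); go(*H(.2),186); go(*H(.2),98)
R=Ro.from_euler('xyz',r.sense()["tcp_rot"]).inv()
th=np.linspace(.2,1.5,7)
for a,b in zip(th,th[1:]): print((R.apply([*(H(b)-H(a)),0])/25).round(2))
```

```text
t 10.8 [416.3  78.7 186.7] [-3.141e+00 -1.000e-03 -2.820e-01] F [0.1 0.1 0.3] op 1.0 0.0 q5 2.04
[ 603.87351842 -203.23361341] [674.44349694 -98.99665514]
units t [10.34  8.74  0.03]
units t [10.34  8.75  3.55]
[ 0.68 -0.59  0.  ]
[ 0.54 -0.72  0.  ]
[ 0.37 -0.82  0.  ]
[ 0.18 -0.88  0.  ]
[-0.01 -0.9   0.  ]
[-0.2  -0.88  0.  ]
```

>>> step_arm(
  moves=[
    {"tx":1,"ty":0.87,"tz":0,"ax":0,"ay":0,"az":0},
    {"tx":1,"ty":0.87,"tz":0,"ax":0,"ay":0,"az":0},
    {"tx":1,"ty":0.87,"tz":0,"ax":0,"ay":0,"az":0},
    {"tx":1,"ty":0.87,"tz":0,"ax":0,"ay":0,"az":0},
    {"tx":1,"ty":0.87,"tz":0,"ax":0,"ay":0,"az":0},
  ],
  gripper=0.6,
)

```text
clock: 11.45
eef_pos: [507.3, -61.7, 186.2]
tcp_rot: [-3.141, -0.001, -0.282]
contact_force: [0.0, 0.4, 0.8]
opening: 0.602
grasp_force: 0.0
```

>>> step_arm(
  moves=[
    {"tx":1,"ty":0.87,"tz":0,"ax":0,"ay":0,"az":0},
    {"tx":1,"ty":0.87,"tz":0,"ax":0,"ay":0,"az":0},
    {"tx":1,"ty":0.87,"tz":0,"ax":0,"ay":0,"az":0},
    {"tx":1,"ty":0.87,"tz":0,"ax":0,"ay":0,"az":0},
    {"tx":1,"ty":0.87,"tz":0,"ax":0,"ay":0,"az":0},
  ],
)

```text
clock: 12.08
eef_pos: [596.9, -201.2, 186.0]
tcp_rot: [-3.142, -0.001, -0.282]
contact_force: [0.2, 1.1, 0.6]
opening: 0.599
grasp_force: 0.0
```

>>> step_arm(
  moves=[
    {"tx":0.3,"ty":0.04,"tz":0.5,"ax":0,"ay":0,"az":0},
    {"tx":0,"ty":0,"tz":0,"ax":0,"ay":0,"az":0},
    {"tx":0,"ty":0,"tz":0,"ax":0,"ay":0,"az":0},
  ],
)

```text
clock: 12.45
eef_pos: [601.7, -202.0, 173.3]
tcp_rot: [-3.141, 0.001, -0.281]
contact_force: [0.0, 0.1, -0.4]
opening: 0.602
grasp_force: 0.0
```

Run:
```python
from h import *
st(); p,d,K,T=grab("wrist"); P=wpts(d,K,T); hsv=cv2.cvtColor(p,cv2.COLOR_RGB2HSV)
m=(P[...,2]>84)&(P[...,2]<93)&(hsv[...,2]<80)&(np.hypot(P[...,0]-604,P[...,1]+203)<30); v,u=np.nonzero(m)
c=wray(np.c_[u,v],K,T,89)[:,:2]; print(len(u),cv2.minEnclosingCircle(c.astype(np.float32)))
go(603.9,-203.2,98)
```

```text
t 12.4 [ 601.7 -202.   173.3] [-3.141e+00  1.000e-03 -2.810e-01] F [ 0.   0.1 -0.4] op 0.6 0.0 q5 1.53
358 ((606.271240234375, -203.3745574951172), 8.015058517456055)
units t [0.09 0.02 3.03]
```

>>> step_arm(
  moves=[
    {"tx":0.15,"ty":0.02,"tz":1,"ax":0,"ay":0,"az":0},
    {"tx":0,"ty":0,"tz":1,"ax":0,"ay":0,"az":0},
    {"tx":0,"ty":0,"tz":1,"ax":0,"ay":0,"az":0},
    {"tx":0,"ty":0,"tz":0,"ax":0,"ay":0,"az":0},
  ],
)

```text
clock: 13.0
eef_pos: [604.3, -203.5, 97.5]
tcp_rot: [-3.141, 0.003, -0.281]
contact_force: [0.4, -0.9, 0.9]
opening: 0.598
grasp_force: 0.0
```

>>> step_arm(
  moves=[
    {"tx":0,"ty":0,"tz":0,"ax":0,"ay":0,"az":0},
    {"tx":0,"ty":0,"tz":0,"ax":0,"ay":0,"az":0},
    {"tx":0,"ty":0,"tz":0,"ax":0,"ay":0,"az":0},
    {"tx":0,"ty":0,"tz":0,"ax":0,"ay":0,"az":0},
    {"tx":0,"ty":0,"tz":0,"ax":0,"ay":0,"az":0},
  ],
  gripper=0,
  newtons=20,
)

```text
clock: 13.62
eef_pos: [606.1, -204.2, 100.2]
tcp_rot: [-3.141, -0.001, -0.282]
contact_force: [-1.8, 3.4, 6.8]
opening: 0.173
grasp_force: 20.8
```

>>> step_arm(
  moves=[
    {"tx":0.68,"ty":-0.59,"tz":-0.1,"ax":0,"ay":0,"az":0},
    {"tx":0.54,"ty":-0.72,"tz":0,"ax":0,"ay":0,"az":0},
    {"tx":0.37,"ty":-0.82,"tz":0,"ax":0,"ay":0,"az":0},
    {"tx":0.18,"ty":-0.88,"tz":0,"ax":0,"ay":0,"az":0},
    {"tx":-0.01,"ty":-0.9,"tz":0,"ax":0,"ay":0,"az":0},
  ],
)

```text
clock: 14.25
eef_pos: [675.5, -121.9, 101.5]
tcp_rot: [3.141, 0.0, -0.282]
contact_force: [0.8, -1.9, 0.7]
opening: 0.171
grasp_force: 20.6
```

>>> step_arm(
  moves=[
    {"tx":-0.2,"ty":-0.88,"tz":0,"ax":0,"ay":0,"az":0},
    {"tx":0,"ty":0,"tz":0,"ax":0,"ay":0,"az":0},
    {"tx":0,"ty":0,"tz":0,"ax":0,"ay":0,"az":0},
  ],
)

```text
clock: 14.62
eef_pos: [676.4, -100.0, 101.6]
tcp_rot: [-3.141, -0.0, -0.282]
contact_force: [-0.3, 1.1, -0.2]
opening: 0.172
grasp_force: 20.5
```

>>> step_arm(
  moves=[
    {"tx":0,"ty":0,"tz":0,"ax":0,"ay":0,"az":0},
    {"tx":0,"ty":0,"tz":0,"ax":0,"ay":0,"az":0},
    {"tx":0,"ty":0,"tz":0,"ax":0,"ay":0,"az":0},
  ],
  gripper=0.6,
)

```text
clock: 15.0
eef_pos: [676.4, -100.8, 101.3]
tcp_rot: [3.142, -0.0, -0.283]
contact_force: [-0.6, -0.3, 0.1]
opening: 0.598
grasp_force: 0.0
```

>>> step_arm(
  moves=[
    {"tx":0,"ty":0,"tz":-1,"ax":0,"ay":0,"az":0},
    {"tx":0,"ty":0,"tz":-1,"ax":0,"ay":0,"az":0},
    {"tx":0,"ty":0,"tz":-1,"ax":0,"ay":0,"az":0},
    {"tx":0,"ty":0,"tz":-1,"ax":0,"ay":0,"az":0},
    {"tx":0,"ty":0,"tz":-1,"ax":0,"ay":0,"az":0},
  ],
  gripper=1,
)

```text
clock: 15.62
eef_pos: [676.3, -100.6, 227.1]
tcp_rot: [3.142, 0.0, -0.282]
contact_force: [0.9, -0.4, -0.4]
opening: 0.999
grasp_force: 0.0
```

```bash
cat >> h.py <<'E'
def bar():
    p,d,K,T=grab("side"); P=pts(d,K,T); hsv=cv2.cvtColor(p,cv2.COLOR_RGB2HSV)
    m=((hsv[...,0]<8)|(hsv[...,0]>172))&(hsv[...,1]>150)&(hsv[...,2]>80)&(P[...,2]>50)&(P[...,2]<80)&(np.hypot(P[...,0]-C[0],P[...,1]-C[1])<150)
    q=P[m][:,:2]; v=cv2.fitLine(q.astype(np.float32),cv2.DIST_HUBER,0,.01,.01).ravel()
    print("bar n",len(q),"angle mod pi",((np.arctan2(v[1],v[0])-YA+np.pi/2)%np.pi).round(3),"ends",q.min(0).round(),q.max(0).round())
def carts(n="scene"):
    p,d,K,T=grab(n); P=wpts(d,K,T) if n=="wrist" else pts(d,K,T); X,Y,Z=P[...,0],P[...,1],P[...,2]
    hsv=cv2.cvtColor(p,cv2.COLOR_RGB2HSV); b=(hsv[...,0]>95)&(hsv[...,0]<125)&(hsv[...,1]>60)&(Z>40)&(Z<66)&(X>200)&(Y>-480)
    b=cv2.morphologyEx(b.astype(np.uint8),cv2.MORPH_CLOSE,np.ones((9,9)) if n=="wrist" else np.ones((5,5)))
    k,l,s,c=cv2.connectedComponentsWithStats(b)
    for i in range(1,k):
        if s[i,4]>25:
            v,u=np.nonzero(l==i); z=np.median(Z[l==i][Z[l==i]>40])
            if n=="wrist": q=wray(np.c_[u,v],K,T,50 if z<56 else 60)[:,:2]
            else: q=P[l==i][:,:2]
            rc=cv2.minAreaRect(q.astype(np.float32)); w,h=rc[1]; a=rc[2] if w<h else rc[2]-90  # own-x (short side) direction, deg
            print(n,c[i].round(),s[i,4],"centre",np.round(rc[0],1),"size",np.round(rc[1],1),"own x deg %.1f"%a,"z",z.round(1))
E
python3 -c "
from h import *
st();bar();carts('scene');carts('side');carts('wrist')"
```

```text
t 15.6 [ 676.3 -100.6  227.1] [ 3.142  0.    -0.282] F [ 0.9 -0.4 -0.4] op 1.0 0.0 q5 1.7
bar n 222 angle mod pi 1.49 ends [ 454. -121.] [688. -92.]
scene [378. 245.] 54 centre [422.4 285.5] size [34.5 24. ] own x deg -1.3 z 47.4
scene [349. 256.] 59 centre [784.7 402.9] size [635.9  33.9] own x deg -61.0 z 48.6
scene [392. 285.] 76 centre [497.7 400.8] size [34.4 24.7] own x deg -28.5 z 48.2
side [187. 141.] 37 centre [422.3 283.8] size [23.9 43.1] own x deg 4.0 z 50.5
side [212. 141.] 35 centre [ 402.3 -399.8] size [1374.5   29.1] own x deg -10.5 z 50.4
side [217. 265.] 81 centre [ 361.8 -691.6] size [785.1  33.4] own x deg -7.8 z 50.7
wrist [ 88. 378.] 153 centre [412.5 284.6] size [26.7 57.3] own x deg 51.9 z 49.8
```

Bar is open at 1.49 rad. Next: the white-ring cartridge near (414,−325), using a small row planner.

```bash
cat >> h.py <<'E'
def plan(x,y,z,yawdeg,extra=0):
    s=r.sense(); p=s["eef_pos"].copy(); R=Ro.from_euler('xyz',[np.pi,0,s["tcp_rot"][2]]); g=np.array([x,y,z])
    dy=(np.radians(yawdeg)-s["tcp_rot"][2]+np.pi)%(2*np.pi)-np.pi; n=int(np.ceil(abs(dy)/np.radians(10.5)))
    az=-dy/max(n,1)/(np.pi/2); k=0; rows=[]
    while k<40:
        t=R.inv().apply(g-p)/25; m=np.abs(t).max(); left=max(n-k,1)
        if m<.03 and k>=n: break
        sc=1/max(m,left,1) if m>left else 1/left
        sh=(t*sc).round(2); a=round(az,3) if k<n else 0
        rows.append('{"tx": %g, "ty": %g, "tz": %g, "ax": 0, "ay": 0, "az": %g}'%(*(sh+0.),a))
        p=p+R.apply(sh*25); R=R*Ro.from_rotvec([0,0,a*np.pi/2]); k+=1
    for i in range(0,len(rows),5): print("["+", ".join(rows[i:i+5])+"]")
E
python3 -c "
from h import *
plan(414,-325,150,103)"
```

```text
[{"tx": -0.63, "ty": 0.96, "tz": 0.25, "ax": 0, "ay": 0, "az": -0.11}, {"tx": -0.79, "ty": 0.84, "tz": 0.25, "ax": 0, "ay": 0, "az": -0.11}, {"tx": -0.92, "ty": 0.69, "tz": 0.26, "ax": 0, "ay": 0, "az": -0.11}, {"tx": -1, "ty": 0.51, "tz": 0.25, "ax": 0, "ay": 0, "az": -0.11}, {"tx": -1, "ty": 0.31, "tz": 0.23, "ax": 0, "ay": 0, "az": -0.11}]
[{"tx": -1, "ty": 0.13, "tz": 0.22, "ax": 0, "ay": 0, "az": -0.11}, {"tx": -1, "ty": -0.05, "tz": 0.22, "ax": 0, "ay": 0, "az": -0.11}, {"tx": -1, "ty": -0.22, "tz": 0.23, "ax": 0, "ay": 0, "az": -0.11}, {"tx": -1, "ty": -0.41, "tz": 0.24, "ax": 0, "ay": 0, "az": -0.11}, {"tx": -1, "ty": -0.64, "tz": 0.26, "ax": 0, "ay": 0, "az": -0.11}]
[{"tx": -1, "ty": -0.91, "tz": 0.3, "ax": 0, "ay": 0, "az": -0.11}, {"tx": -0.77, "ty": -1, "tz": 0.28, "ax": 0, "ay": 0, "az": -0.11}, {"tx": -0.13, "ty": -0.24, "tz": 0.06, "ax": 0, "ay": 0, "az": 0}]
```

>>> step_arm(
  moves=[
    {"tx":-0.63,"ty":0.96,"tz":0.25,"ax":0,"ay":0,"az":-0.11},
    {"tx":-0.79,"ty":0.84,"tz":0.25,"ax":0,"ay":0,"az":-0.11},
    {"tx":-0.92,"ty":0.69,"tz":0.26,"ax":0,"ay":0,"az":-0.11},
    {"tx":-1,"ty":0.51,"tz":0.25,"ax":0,"ay":0,"az":-0.11},
    {"tx":-1,"ty":0.31,"tz":0.23,"ax":0,"ay":0,"az":-0.11},
  ],
)

```text
clock: 16.45
eef_pos: [568.0, -192.1, 193.5]
tcp_rot: [-3.14, 0.001, 0.587]
contact_force: [0.1, -1.1, 0.3]
opening: 1.001
grasp_force: 0.0
```

>>> step_arm(
  moves=[
    {"tx":-1,"ty":0.13,"tz":0.22,"ax":0,"ay":0,"az":-0.11},
    {"tx":-1,"ty":-0.05,"tz":0.22,"ax":0,"ay":0,"az":-0.11},
    {"tx":-1,"ty":-0.22,"tz":0.23,"ax":0,"ay":0,"az":-0.11},
    {"tx":-1,"ty":-0.41,"tz":0.24,"ax":0,"ay":0,"az":-0.11},
    {"tx":-1,"ty":-0.64,"tz":0.26,"ax":0,"ay":0,"az":-0.11},
  ],
)

```text
clock: 17.08
eef_pos: [467.6, -278.0, 164.5]
tcp_rot: [-3.14, -0.001, 1.452]
contact_force: [-0.5, -1.4, 1.0]
opening: 0.999
grasp_force: 0.0
```

>>> step_arm(
  moves=[
    {"tx":-1,"ty":-0.91,"tz":0.3,"ax":0,"ay":0,"az":-0.11},
    {"tx":-0.77,"ty":-1,"tz":0.28,"ax":0,"ay":0,"az":-0.11},
    {"tx":-0.13,"ty":-0.24,"tz":0.06,"ax":0,"ay":0,"az":0},
    {"tx":0,"ty":0,"tz":0,"ax":0,"ay":0,"az":0},
    {"tx":0,"ty":0,"tz":0,"ax":0,"ay":0,"az":0},
  ],
)

```text
clock: 17.7
eef_pos: [414.8, -324.4, 150.0]
tcp_rot: [3.141, 0.0, 1.79]
contact_force: [0.6, -0.7, -0.7]
opening: 1.001
grasp_force: 0.0
```

```bash
python3 -c "
from h import *
st();carts('wrist')
p,d,K,T=grab('wrist'); save('w6',p)"
```

```text
t 17.7 [ 414.8 -324.4  150. ] [3.141 0.    1.79 ] F [ 0.6 -0.7 -0.7] op 1.0 0.0 q5 -0.89
wrist [250. 200.] 1822 centre [ 412.6 -324.9] size [29.1 38.9] own x deg 11.7 z 50.2
```

View pics/w6.png

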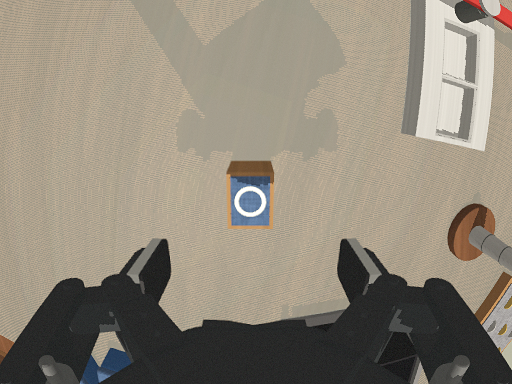

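Cartridge sits at px (250,200), measured (412.6,−324.9), own x at 11.7°. Descending and gripping.

>>> step_arm(
  moves=[
    {"tx":0,"ty":-0.09,"tz":0.9,"ax":0,"ay":0,"az":0.01},
    {"tx":0,"ty":0,"tz":0.9,"ax":0,"ay":0,"az":0},
    {"tx":0,"ty":0,"tz":0.9,"ax":0,"ay":0,"az":0},
    {"tx":0,"ty":0,"tz":0.9,"ax":0,"ay":0,"az":0},
    {"tx":0,"ty":0,"tz":0.48,"ax":0,"ay":0,"az":0},
  ],
)

```text
clock: 18.42
eef_pos: [412.1, -324.7, 47.2]
tcp_rot: [-3.141, -0.001, 1.776]
contact_force: [-0.2, -0.7, -0.5]
opening: 1.003
grasp_force: 0.0
```

>>> step_arm(
  moves=[
    {"tx":0,"ty":0,"tz":0,"ax":0,"ay":0,"az":0},
    {"tx":0,"ty":0,"tz":0,"ax":0,"ay":0,"az":0},
    {"tx":0,"ty":0,"tz":0,"ax":0,"ay":0,"az":0},
    {"tx":0,"ty":0,"tz":0,"ax":0,"ay":0,"az":0},
    {"tx":0,"ty":0,"tz":0,"ax":0,"ay":0,"az":0},
  ],
  gripper=0,
  newtons=30,
)

```text
clock: 19.05
eef_pos: [412.5, -325.7, 48.9]
tcp_rot: [3.14, 0.001, 1.775]
contact_force: [-0.6, 1.1, 6.7]
opening: 0.414
grasp_force: 31.1
```

>>> step_arm(
  moves=[
    {"tx":0,"ty":0,"tz":-1,"ax":0,"ay":0,"az":0},
    {"tx":0,"ty":0,"tz":-1,"ax":0,"ay":0,"az":0},
    {"tx":0,"ty":0,"tz":-1,"ax":0,"ay":0,"az":0},
    {"tx":0,"ty":0,"tz":-1,"ax":0,"ay":0,"az":0},
    {"tx":0,"ty":0,"tz":0,"ax":0,"ay":0,"az":0},
  ],
)

```text
clock: 19.68
eef_pos: [412.8, -326.1, 149.7]
tcp_rot: [3.139, 0.003, 1.776]
contact_force: [0.0, 0.3, -1.2]
opening: 0.416
grasp_force: 30.6
```

```bash
python3 -c "
from h import *
st();carts('wrist');print(S(0,-99));plan(*S(0,-99),135,97.2)"
```

```text
t 19.7 [ 412.8 -326.1  149.7] [3.139e+00 3.000e-03 1.776e+00] F [ 0.   0.3 -1.2] op 0.42 30.6 q5 -0.88
[ 583.00799012 -202.91935543]
[{"tx": 0.44, "ty": 1, "tz": 0.07, "ax": 0, "ay": 0, "az": 0.05}, {"tx": 0.54, "ty": 1, "tz": 0.07, "ax": 0, "ay": 0, "az": 0}, {"tx": 0.54, "ty": 1, "tz": 0.07, "ax": 0, "ay": 0, "az": 0}, {"tx": 0.54, "ty": 1, "tz": 0.07, "ax": 0, "ay": 0, "az": 0}, {"tx": 0.54, "ty": 1, "tz": 0.08, "ax": 0, "ay": 0, "az": 0}]
[{"tx": 0.55, "ty": 1, "tz": 0.07, "ax": 0, "ay": 0, "az": 0}, {"tx": 0.54, "ty": 1, "tz": 0.08, "ax": 0, "ay": 0, "az": 0}, {"tx": 0.24, "ty": 0.43, "tz": 0.03, "ax": 0, "ay": 0, "az": 0}]
```

>>> step_arm(
  moves=[
    {"tx":0.44,"ty":1,"tz":0.07,"ax":0,"ay":0,"az":0.05},
    {"tx":0.54,"ty":1,"tz":0.07,"ax":0,"ay":0,"az":0},
    {"tx":0.54,"ty":1,"tz":0.07,"ax":0,"ay":0,"az":0},
    {"tx":0.54,"ty":1,"tz":0.07,"ax":0,"ay":0,"az":0},
    {"tx":0.54,"ty":1,"tz":0.08,"ax":0,"ay":0,"az":0},
  ],
)

```text
clock: 20.35
eef_pos: [526.5, -242.3, 137.3]
tcp_rot: [-3.14, -0.001, 1.697]
contact_force: [0.2, -0.5, -1.2]
opening: 0.418
grasp_force: 30.6
```

>>> step_arm(
  moves=[
    {"tx":0.55,"ty":1,"tz":0.07,"ax":0,"ay":0,"az":0},
    {"tx":0.54,"ty":1,"tz":0.08,"ax":0,"ay":0,"az":0},
    {"tx":0.24,"ty":0.43,"tz":0.03,"ax":0,"ay":0,"az":0},
    {"tx":0,"ty":0,"tz":0,"ax":0,"ay":0,"az":0},
    {"tx":0,"ty":0,"tz":0,"ax":0,"ay":0,"az":0},
  ],
)

```text
clock: 20.98
eef_pos: [581.6, -203.1, 134.1]
tcp_rot: [-3.14, -0.0, 1.697]
contact_force: [0.1, 0.4, -2.0]
opening: 0.413
grasp_force: 30.6
```

Run:
```python
from h import *
st();go(*S(0,-99),85,np.radians(97.2))
# held block vs pocket, in station frame
p,d,K,T=grab('wrist');save('w7',p)
hsv=cv2.cvtColor(p,cv2.COLOR_RGB2HSV);P=wpts(d,K,T);Z=P[...,2]
b=(hsv[...,0]>95)&(hsv[...,0]<125)&(hsv[...,1]>60)&(Z>120)&(Z<150); v,u=np.nonzero(b); print(len(u),np.median(Z[b]))
q=wray(np.c_[u,v],K,T,np.median(Z[b]))[:,:2]; print(cv2.minAreaRect(q.astype(np.float32)))
```

```text
t 21.0 [ 581.6 -203.1  134.1] [-3.14  -0.     1.697] F [ 0.1  0.4 -2. ] op 0.41 30.6 q5 -0.46
units t [-0.    0.06  1.96] a [-0.001 -0.     0.   ]
3903 135.41394282557206
((582.7218017578125, -201.61367797851562), (37.08656692504883, 39.711952209472656), 7.556039333343506)
```

>>> step_arm(
  moves=[
    {"tx":-0.05,"ty":0.03,"tz":0.7,"ax":0,"ay":0,"az":0},
    {"tx":0,"ty":0,"tz":0.7,"ax":0,"ay":0,"az":0},
    {"tx":0,"ty":0,"tz":0.6,"ax":0,"ay":0,"az":0},
    {"tx":0,"ty":0,"tz":0.3,"ax":0,"ay":0,"az":0},
    {"tx":0,"ty":0,"tz":0.3,"ax":0,"ay":0,"az":0},
  ],
)

```text
clock: 21.65
eef_pos: [583.6, -203.8, 68.9]
tcp_rot: [-3.141, -0.0, 1.697]
contact_force: [-0.8, 0.2, -1.5]
opening: 0.417
grasp_force: 30.6
```

>>> step_arm(
  moves=[
    {"tx":0,"ty":0,"tz":0.2,"ax":0,"ay":0,"az":0},
    {"tx":0,"ty":0,"tz":0.17,"ax":0,"ay":0,"az":0},
    {"tx":0,"ty":0,"tz":0,"ax":0,"ay":0,"az":0},
  ],
)

```text
clock: 22.02
eef_pos: [583.5, -203.7, 60.2]
tcp_rot: [-3.142, -0.0, 1.697]
contact_force: [-0.0, 0.5, -2.1]
opening: 0.419
grasp_force: 30.6
```

>>> step_arm(
  moves=[
    {"tx":0,"ty":0,"tz":0,"ax":0,"ay":0,"az":0},
    {"tx":0,"ty":0,"tz":0,"ax":0,"ay":0,"az":0},
    {"tx":0,"ty":0,"tz":0,"ax":0,"ay":0,"az":0},
  ],
  gripper=1,
)

```text
clock: 22.4
eef_pos: [583.7, -203.9, 60.6]
tcp_rot: [3.141, 0.0, 1.697]
contact_force: [0.5, 0.9, 0.7]
opening: 0.998
grasp_force: 0.0
```

>>> step_arm(
  moves=[
    {"tx":0,"ty":0,"tz":-0.9,"ax":0,"ay":0,"az":0},
    {"tx":0,"ty":0,"tz":-0.9,"ax":0,"ay":0,"az":0},
    {"tx":0,"ty":0,"tz":-0.9,"ax":0,"ay":0,"az":0},
    {"tx":0,"ty":0,"tz":-0.9,"ax":0,"ay":0,"az":0},
    {"tx":0,"ty":0,"tz":0,"ax":0,"ay":0,"az":0},
  ],
)

```text
clock: 23.02
eef_pos: [584.7, -204.2, 152.1]
tcp_rot: [3.138, 0.002, 1.697]
contact_force: [0.1, -0.0, -0.1]
opening: 0.999
grasp_force: 0.0
```

Run:
```python
from h import *
st();carts('wrist');carts('scene');carts('side'); plan(524,256,150,66)
```

```text
t 23.0 [ 584.7 -204.2  152.1] [3.138e+00 2.000e-03 1.697e+00] F [ 0.1 -0.  -0.1] op 1.0 0.0 q5 -0.46
wrist [252. 201.] 1986 centre [ 583.7 -202.6] size [29.2 39.2] own x deg 8.3 z 60.3
scene [378. 245.] 54 centre [423.  285.9] size [34.8 23.2] own x deg -1.8 z 48.4
scene [349. 256.] 59 centre [523.5 256.3] size [34.8 20.6] own x deg -18.2 z 48.7
scene [392. 285.] 76 centre [496.9 401.4] size [35.4 25.9] own x deg -29.7 z 48.5
side [187. 141.] 37 centre [421.9 285.8] size [24.5 38. ] own x deg 0.8 z 50.6
side [212. 141.] 35 centre [525.1 260.3] size [39.1 25.5] own x deg -18.8 z 49.9
side [258. 223.] 54 centre [ 583.  -203.9] size [27.3 35.6] own x deg 11.7 z 60.3
[{"tx": 1, "ty": 0, "tz": 0, "ax": 0, "ay": 0, "az": 0.116}, {"tx": 1, "ty": -0.19, "tz": 0, "ax": 0, "ay": 0, "az": 0.116}, {"tx": 1, "ty": -0.38, "tz": 0, "ax": 0, "ay": 0, "az": 0.116}, {"tx": 1, "ty": -0.61, "tz": 0, "ax": 0, "ay": 0, "az": 0}, {"tx": 1, "ty": -0.61, "tz": 0, "ax": 0, "ay": 0, "az": 0}]
[{"tx": 1, "ty": -0.61, "tz": 0, "ax": 0, "ay": 0, "az": 0}, {"tx": 1, "ty": -0.61, "tz": 0, "ax": 0, "ay": 0, "az": 0}, {"tx": 1, "ty": -0.61, "tz": 0, "ax": 0, "ay": 0, "az": 0}, {"tx": 1, "ty": -0.61, "tz": 0, "ax": 0, "ay": 0, "az": 0}, {"tx": 1, "ty": -0.61, "tz": 0, "ax": 0, "ay": 0, "az": 0}]
[{"tx": 1, "ty": -0.61, "tz": 0, "ax": 0, "ay": 0, "az": 0}, {"tx": 1, "ty": -0.61, "tz": 0, "ax": 0, "ay": 0, "az": 0}, {"tx": 1, "ty": -0.61, "tz": -0.01, "ax": 0, "ay": 0, "az": 0}, {"tx": 1, "ty": -0.61, "tz": 0, "ax": 0, "ay": 0, "az": 0}, {"tx": 1, "ty": -0.61, "tz": -0.01, "ax": 0, "ay": 0, "az": 0}]
[{"tx": 1, "ty": -0.61, "tz": 0, "ax": 0, "ay": 0, "az": 0}, {"tx": 0.18, "ty": -0.12, "tz": 0, "ax": 0, "ay": 0, "az": 0}]
```

White-ring cartridge is home in pocket 0 (top at 60.3). Going to the one near (524,257).

>>> step_arm(
  moves=[
    {"tx":1,"ty":0,"tz":0,"ax":0,"ay":0,"az":0.116},
    {"tx":1,"ty":-0.19,"tz":0,"ax":0,"ay":0,"az":0.116},
    {"tx":1,"ty":-0.38,"tz":0,"ax":0,"ay":0,"az":0.116},
    {"tx":1,"ty":-0.61,"tz":0,"ax":0,"ay":0,"az":0},
    {"tx":1,"ty":-0.61,"tz":0,"ax":0,"ay":0,"az":0},
  ],
)

```text
clock: 23.8
eef_pos: [565.4, -68.2, 149.0]
tcp_rot: [-3.14, 0.001, 1.15]
contact_force: [1.3, -0.9, -0.2]
opening: 0.997
grasp_force: 0.0
```

>>> step_arm(
  moves=[
    {"tx":1,"ty":-0.61,"tz":0,"ax":0,"ay":0,"az":0},
    {"tx":1,"ty":-0.61,"tz":0,"ax":0,"ay":0,"az":0},
    {"tx":1,"ty":-0.61,"tz":0,"ax":0,"ay":0,"az":0},
    {"tx":1,"ty":-0.61,"tz":0,"ax":0,"ay":0,"az":0},
    {"tx":1,"ty":-0.61,"tz":0,"ax":0,"ay":0,"az":0},
  ],
)

```text
clock: 24.42
eef_pos: [546.9, 77.0, 149.1]
tcp_rot: [-3.14, 0.001, 1.15]
contact_force: [-0.2, 0.6, 1.3]
opening: 0.999
grasp_force: 0.0
```

>>> step_arm(
  moves=[
    {"tx":1,"ty":-0.61,"tz":0,"ax":0,"ay":0,"az":0},
    {"tx":1,"ty":-0.61,"tz":0,"ax":0,"ay":0,"az":0},
    {"tx":1,"ty":-0.61,"tz":0,"ax":0,"ay":0,"az":0},
    {"tx":1,"ty":-0.61,"tz":0,"ax":0,"ay":0,"az":0},
    {"tx":1,"ty":-0.61,"tz":0,"ax":0,"ay":0,"az":0},
  ],
)

```text
clock: 25.05
eef_pos: [528.3, 222.0, 149.0]
tcp_rot: [-3.14, 0.001, 1.15]
contact_force: [0.5, -0.0, 0.3]
opening: 1.0
grasp_force: 0.0
```

>>> step_arm(
  moves=[
    {"tx":1,"ty":-0.61,"tz":0,"ax":0,"ay":0,"az":0},
    {"tx":0.18,"ty":-0.12,"tz":0,"ax":0,"ay":0,"az":0},
    {"tx":0,"ty":0,"tz":0,"ax":0,"ay":0,"az":0},
    {"tx":0,"ty":0,"tz":0,"ax":0,"ay":0,"az":0},
  ],
)

```text
clock: 25.55
eef_pos: [524.3, 254.8, 149.9]
tcp_rot: [-3.141, 0.001, 1.15]
contact_force: [0.5, -0.1, 0.1]
opening: 1.005
grasp_force: 0.0
```

```bash
cat >> h.py <<'E'
def over(x,y,yawdeg,ztcp):
    st(); carts("wrist"); go(x,y,ztcp,np.radians(yawdeg))
E
python3 - <<'E'
from h import *
over(524,256,66,48)
E
```

```text
t 25.6 [524.3 254.8 149.9] [-3.141e+00  1.000e-03  1.150e+00] F [ 0.5 -0.1  0.1] op 1.01 0.0 q5 0.87
wrist [140.  45.] 1744 centre [496.8 402.3] size [39.6 29.6] own x deg -27.0 z 50.2
wrist [250. 197.] 1817 centre [523.1 258.8] size [38.5 28.7] own x deg -23.3 z 50.3
wrist [126. 215.] 1367 centre [422.8 286.6] size [39.5 29.7] own x deg -1.0 z 50.4
units t [ 0.04 -0.04  4.08] a [-0.     0.    -0.001]
```

>>> step_arm(
  moves=[
    {"tx":0.13,"ty":-0.11,"tz":0.9,"ax":0,"ay":0,"az":-0.01},
    {"tx":0,"ty":0,"tz":0.9,"ax":0,"ay":0,"az":0},
    {"tx":0,"ty":0,"tz":0.9,"ax":0,"ay":0,"az":0},
    {"tx":0,"ty":0,"tz":0.9,"ax":0,"ay":0,"az":0},
    {"tx":0,"ty":0,"tz":0.48,"ax":0,"ay":0,"az":0},
  ],
)

```text
clock: 26.22
eef_pos: [523.0, 258.9, 47.3]
tcp_rot: [-3.141, 0.001, 1.165]
contact_force: [0.1, 0.5, -0.0]
opening: 0.998
grasp_force: 0.0
```

>>> step_arm(
  moves=[
    {"tx":0,"ty":0,"tz":0,"ax":0,"ay":0,"az":0},
    {"tx":0,"ty":0,"tz":0,"ax":0,"ay":0,"az":0},
    {"tx":0,"ty":0,"tz":0,"ax":0,"ay":0,"az":0},
    {"tx":0,"ty":0,"tz":0,"ax":0,"ay":0,"az":0},
    {"tx":0,"ty":0,"tz":0,"ax":0,"ay":0,"az":0},
  ],
  gripper=0,
  newtons=30,
)

```text
clock: 26.85
eef_pos: [524.0, 260.1, 49.3]
tcp_rot: [3.14, -0.001, 1.166]
contact_force: [0.8, -0.4, 6.7]
opening: 0.413
grasp_force: 31.6
```

>>> step_arm(
  moves=[
    {"tx":0,"ty":0,"tz":-1,"ax":0,"ay":0,"az":0},
    {"tx":0,"ty":0,"tz":-1,"ax":0,"ay":0,"az":0},
    {"tx":0,"ty":0,"tz":-1,"ax":0,"ay":0,"az":0},
    {"tx":0,"ty":0,"tz":-1,"ax":0,"ay":0,"az":0},
    {"tx":0,"ty":0,"tz":-0.6,"ax":0,"ay":0,"az":0},
  ],
)

```text
clock: 27.48
eef_pos: [523.5, 260.0, 164.6]
tcp_rot: [3.141, -0.001, 1.166]
contact_force: [0.4, 1.0, -0.8]
opening: 0.415
grasp_force: 30.7
```

```bash
python3 -c "
from h import *
st();plan(*S(0,99),160,97.2)"
```

```text
t 27.5 [523.5 260.  164.6] [ 3.141e+00 -1.000e-03  1.166e+00] F [ 0.4  1.  -0.8] op 0.42 30.7 q5 0.86
[{"tx": -1, "ty": 0.59, "tz": 0.02, "ax": 0, "ay": 0, "az": -0.113}, {"tx": -1, "ty": 0.37, "tz": 0.02, "ax": 0, "ay": 0, "az": -0.113}, {"tx": -1, "ty": 0.18, "tz": 0.02, "ax": 0, "ay": 0, "az": -0.113}, {"tx": -1, "ty": 0, "tz": 0.02, "ax": 0, "ay": 0, "az": 0}, {"tx": -1, "ty": 0, "tz": 0.02, "ax": 0, "ay": 0, "az": 0}]
[{"tx": -1, "ty": 0, "tz": 0.02, "ax": 0, "ay": 0, "az": 0}, {"tx": -1, "ty": 0, "tz": 0.01, "ax": 0, "ay": 0, "az": 0}, {"tx": -1, "ty": 0, "tz": 0.02, "ax": 0, "ay": 0, "az": 0}, {"tx": -1, "ty": 0.01, "tz": 0.01, "ax": 0, "ay": 0, "az": 0}, {"tx": -1, "ty": 0, "tz": 0.02, "ax": 0, "ay": 0, "az": 0}]
[{"tx": -0.5, "ty": 0.01, "tz": 0, "ax": 0, "ay": 0, "az": 0}]
```

>>> step_arm(
  moves=[
    {"tx":-1,"ty":0.59,"tz":0.02,"ax":0,"ay":0,"az":-0.113},
    {"tx":-1,"ty":0.37,"tz":0.02,"ax":0,"ay":0,"az":-0.113},
    {"tx":-1,"ty":0.18,"tz":0.02,"ax":0,"ay":0,"az":-0.113},
    {"tx":-1,"ty":0,"tz":0.02,"ax":0,"ay":0,"az":0},
    {"tx":-1,"ty":0,"tz":0.02,"ax":0,"ay":0,"az":0},
  ],
)

```text
clock: 28.1
eef_pos: [539.7, 129.0, 160.5]
tcp_rot: [-3.141, 0.0, 1.699]
contact_force: [0.5, 1.2, -1.7]
opening: 0.417
grasp_force: 30.6
```

>>> step_arm(
  moves=[
    {"tx":-1,"ty":0,"tz":0.02,"ax":0,"ay":0,"az":0},
    {"tx":-1,"ty":0,"tz":0.01,"ax":0,"ay":0,"az":0},
    {"tx":-1,"ty":0,"tz":0.02,"ax":0,"ay":0,"az":0},
    {"tx":-1,"ty":0.01,"tz":0.01,"ax":0,"ay":0,"az":0},
    {"tx":-1,"ty":0,"tz":0.02,"ax":0,"ay":0,"az":0},
  ],
)

```text
clock: 28.72
eef_pos: [555.9, 5.1, 158.5]
tcp_rot: [-3.141, -0.0, 1.699]
contact_force: [0.7, -0.1, -0.6]
opening: 0.415
grasp_force: 30.6
```

>>> step_arm(
  moves=[
    {"tx":-0.5,"ty":0.01,"tz":0.7,"ax":0,"ay":0,"az":0},
    {"tx":0,"ty":0,"tz":0.5,"ax":0,"ay":0,"az":0},
    {"tx":0,"ty":0,"tz":0,"ax":0,"ay":0,"az":0},
    {"tx":0,"ty":0,"tz":0,"ax":0,"ay":0,"az":0},
  ],
)

```text
clock: 29.22
eef_pos: [557.9, -5.8, 128.6]
tcp_rot: [-3.141, -0.0, 1.699]
contact_force: [0.4, -0.6, -0.9]
opening: 0.418
grasp_force: 30.6
```

```bash
cat >> h.py <<'E'
def held(hole):
    s=r.sense(); st(); p,d,K,T=grab('wrist'); hsv=cv2.cvtColor(p,cv2.COLOR_RGB2HSV);Z=wpts(d,K,T)[...,2]
    b=(hsv[...,0]>95)&(hsv[...,0]<125)&(hsv[...,1]>60)&(abs(Z-s["eef_pos"][2])<12)
    k,l,sz,c=cv2.connectedComponentsWithStats(b.astype(np.uint8)); i=1+sz[1:,4].argmax(); v,u=np.nonzero(l==i); z=np.median(Z[l==i])
    rc=cv2.minAreaRect(wray(np.c_[u,v],K,T,z)[:,:2].astype(np.float32)); t=S(0,hole)
    e=np.r_[t-np.array(rc[0]),-(60-z)]; R=Ro.from_euler('xyz',[np.pi,0,s["tcp_rot"][2]])
    print("held",rc,"top",z.round(1),"target",t.round(1),"move from held centre",(R.inv().apply([*e[:2],60-z])/25).round(2)); go(*t,58.7,YA+np.pi/2)
E
python3 -c "
from h import *
held(99)"
```

```text
t 29.2 [557.9  -5.8 128.6] [-3.141 -0.     1.699] F [ 0.4 -0.6 -0.9] op 0.42 30.6 q5 -0.14
held ((558.81103515625, -7.42628288269043), (29.61642074584961, 39.760555267333984), 7.336160659790039) top 129.4 target [558.2  -6.5] move from held centre [ 0.04 -0.02  2.78]
units t [-0.03 -0.    2.81] a [ 0.    -0.     0.002]
```

>>> step_arm(
  moves=[
    {"tx":0.02,"ty":0,"tz":0.8,"ax":0,"ay":0,"az":0},
    {"tx":0,"ty":0,"tz":0.7,"ax":0,"ay":0,"az":0},
    {"tx":0,"ty":0,"tz":0.5,"ax":0,"ay":0,"az":0},
    {"tx":0,"ty":0,"tz":0.4,"ax":0,"ay":0,"az":0},
    {"tx":0,"ty":0,"tz":0.3,"ax":0,"ay":0,"az":0},
  ],
)

```text
clock: 29.9
eef_pos: [558.0, -6.0, 60.7]
tcp_rot: [-3.141, -0.0, 1.699]
contact_force: [-0.0, -0.9, -1.4]
opening: 0.41
grasp_force: 30.7
```

>>> step_arm(
  moves=[
    {"tx":0,"ty":0,"tz":0.05,"ax":0,"ay":0,"az":0},
    {"tx":0,"ty":0,"tz":0,"ax":0,"ay":0,"az":0},
  ],
)

```text
clock: 30.15
eef_pos: [558.2, -6.0, 60.2]
tcp_rot: [3.141, 0.0, 1.699]
contact_force: [0.6, -0.8, 0.1]
opening: 0.413
grasp_force: 30.7
```

>>> step_arm(
  moves=[
    {"tx":0,"ty":0,"tz":0,"ax":0,"ay":0,"az":0},
    {"tx":0,"ty":0,"tz":0,"ax":0,"ay":0,"az":0},
    {"tx":0,"ty":0,"tz":0,"ax":0,"ay":0,"az":0},
  ],
  gripper=1,
)

```text
clock: 30.52
eef_pos: [558.1, -6.0, 60.3]
tcp_rot: [3.141, 0.0, 1.699]
contact_force: [-0.4, 0.6, 1.0]
opening: 0.997
grasp_force: 0.0
```

>>> step_arm(
  moves=[
    {"tx":0,"ty":0,"tz":-0.9,"ax":0,"ay":0,"az":0},
    {"tx":0,"ty":0,"tz":-0.9,"ax":0,"ay":0,"az":0},
    {"tx":0,"ty":0,"tz":-0.9,"ax":0,"ay":0,"az":0},
    {"tx":0,"ty":0,"tz":-0.9,"ax":0,"ay":0,"az":0},
    {"tx":0,"ty":0,"tz":0,"ax":0,"ay":0,"az":0},
  ],
)

```text
clock: 31.15
eef_pos: [559.1, -6.0, 151.6]
tcp_rot: [3.138, 0.0, 1.699]
contact_force: [-1.4, -0.2, 0.3]
opening: 0.999
grasp_force: 0.0
```

```bash
python3 -c "
from h import *
st();carts('wrist');carts('scene');plan(422.5,286,150,89)"
```

```text
t 31.1 [559.1  -6.  151.6] [3.138 0.    1.699] F [-1.4 -0.2  0.3] op 1.0 0.0 q5 -0.14
wrist [252. 206.] 1966 centre [559.   -7.9] size [29.3 38.7] own x deg 7.3 z 60.3
scene [378. 245.] 51 centre [423.9 285.3] size [36.2 20.3] own x deg -0.0 z 48.4
scene [392. 285.] 76 centre [496.4 401.2] size [35.7 26.8] own x deg -33.1 z 48.1
[{"tx": 1, "ty": -0.32, "tz": 0, "ax": 0, "ay": 0, "az": 0.093}, {"tx": 1, "ty": -0.48, "tz": 0, "ax": 0, "ay": 0, "az": 0}, {"tx": 1, "ty": -0.49, "tz": 0, "ax": 0, "ay": 0, "az": 0}, {"tx": 1, "ty": -0.48, "tz": 0, "ax": 0, "ay": 0, "az": 0}, {"tx": 1, "ty": -0.49, "tz": 0, "ax": 0, "ay": 0, "az": 0}]
[{"tx": 1, "ty": -0.48, "tz": 0, "ax": 0, "ay": 0, "az": 0}, {"tx": 1, "ty": -0.49, "tz": 0, "ax": 0, "ay": 0, "az": 0}, {"tx": 1, "ty": -0.48, "tz": 0, "ax": 0, "ay": 0, "az": 0}, {"tx": 1, "ty": -0.49, "tz": 0, "ax": 0, "ay": 0, "az": 0}, {"tx": 1, "ty": -0.48, "tz": -0.01, "ax": 0, "ay": 0, "az": 0}]
[{"tx": 1, "ty": -0.49, "tz": 0, "ax": 0, "ay": 0, "az": 0}, {"tx": 0.64, "ty": -0.31, "tz": 0, "ax": 0, "ay": 0, "az": 0}]
```

Pocket 3 is filled and home. On to the next at (422.5,286).

>>> step_arm(
  moves=[
    {"tx":1,"ty":-0.32,"tz":0,"ax":0,"ay":0,"az":0.093},
    {"tx":1,"ty":-0.48,"tz":0,"ax":0,"ay":0,"az":0},
    {"tx":1,"ty":-0.49,"tz":0,"ax":0,"ay":0,"az":0},
    {"tx":1,"ty":-0.48,"tz":0,"ax":0,"ay":0,"az":0},
    {"tx":1,"ty":-0.49,"tz":0,"ax":0,"ay":0,"az":0},
  ],
)

```text
clock: 31.88
eef_pos: [499.0, 119.2, 148.8]
tcp_rot: [-3.14, 0.0, 1.552]
contact_force: [0.1, 0.7, 0.0]
opening: 1.0
grasp_force: 0.0
```

>>> step_arm(
  moves=[
    {"tx":1,"ty":-0.48,"tz":0,"ax":0,"ay":0,"az":0},
    {"tx":1,"ty":-0.49,"tz":0,"ax":0,"ay":0,"az":0},
    {"tx":1,"ty":-0.48,"tz":0,"ax":0,"ay":0,"az":0},
    {"tx":1,"ty":-0.49,"tz":0,"ax":0,"ay":0,"az":0},
    {"tx":1,"ty":-0.48,"tz":0,"ax":0,"ay":0,"az":0},
  ],
)

```text
clock: 32.5
eef_pos: [440.9, 245.2, 148.8]
tcp_rot: [-3.14, 0.001, 1.553]
contact_force: [0.6, 0.1, 0.2]
opening: 0.996
grasp_force: 0.0
```

>>> step_arm(
  moves=[
    {"tx":1,"ty":-0.49,"tz":0,"ax":0,"ay":0,"az":0},
    {"tx":0.64,"ty":-0.31,"tz":0,"ax":0,"ay":0,"az":0},
    {"tx":0,"ty":0,"tz":0,"ax":0,"ay":0,"az":0},
    {"tx":0,"ty":0,"tz":0,"ax":0,"ay":0,"az":0},
  ],
)

```text
clock: 33.0
eef_pos: [422.7, 285.5, 149.7]
tcp_rot: [-3.141, 0.001, 1.553]
contact_force: [-0.5, -0.2, -0.0]
opening: 1.0
grasp_force: 0.0
```

```bash
python3 -c "
from h import *
over(422.5,286.3,89,48)"
```

```text
t 33.0 [422.7 285.5 149.7] [-3.141e+00  1.000e-03  1.553e+00] F [-0.5 -0.2 -0. ] op 1.0 0.0 q5 0.61
wrist [349.  49.] 1858 centre [496.6 402.4] size [39.7 29.4] own x deg -27.5 z 50.2
wrist [253. 199.] 1826 centre [422.9 287.1] size [38.7 29.1] own x deg -0.9 z 50.3
units t [ 0.04 -0.01  4.07] a [-0.     0.    -0.001]
```

>>> step_arm(
  moves=[
    {"tx":0.06,"ty":0,"tz":0.9,"ax":0,"ay":0,"az":0},
    {"tx":0,"ty":0,"tz":0.9,"ax":0,"ay":0,"az":0},
    {"tx":0,"ty":0,"tz":0.9,"ax":0,"ay":0,"az":0},
    {"tx":0,"ty":0,"tz":0.9,"ax":0,"ay":0,"az":0},
    {"tx":0,"ty":0,"tz":0.47,"ax":0,"ay":0,"az":0},
  ],
)

```text
clock: 33.67
eef_pos: [422.7, 286.6, 47.3]
tcp_rot: [-3.141, 0.001, 1.552]
contact_force: [0.3, -1.2, -0.1]
opening: 1.002
grasp_force: 0.0
```

>>> step_arm(
  moves=[
    {"tx":0,"ty":0,"tz":0,"ax":0,"ay":0,"az":0},
    {"tx":0,"ty":0,"tz":0,"ax":0,"ay":0,"az":0},
    {"tx":0,"ty":0,"tz":0,"ax":0,"ay":0,"az":0},
    {"tx":0,"ty":0,"tz":0,"ax":0,"ay":0,"az":0},
    {"tx":0,"ty":0,"tz":0,"ax":0,"ay":0,"az":0},
  ],
  gripper=0,
  newtons=30,
)

```text
clock: 34.3
eef_pos: [423.3, 287.9, 49.1]
tcp_rot: [3.14, -0.001, 1.553]
contact_force: [0.6, -0.2, 6.8]
opening: 0.418
grasp_force: 31.2
```

>>> step_arm(
  moves=[
    {"tx":0,"ty":0,"tz":-1,"ax":0,"ay":0,"az":0},
    {"tx":0,"ty":0,"tz":-1,"ax":0,"ay":0,"az":0},
    {"tx":0,"ty":0,"tz":-1,"ax":0,"ay":0,"az":0},
    {"tx":0,"ty":0,"tz":-1,"ax":0,"ay":0,"az":0},
    {"tx":0,"ty":0,"tz":-0.6,"ax":0,"ay":0,"az":0},
  ],
)

```text
clock: 34.92
eef_pos: [423.0, 287.8, 164.6]
tcp_rot: [3.14, -0.001, 1.553]
contact_force: [0.6, -0.6, -0.4]
opening: 0.411
grasp_force: 30.4
```

```bash
python3 -c "
from h import *
st();plan(*S(0,42),160,97.2)"
```

```text
t 34.9 [423.  287.8 164.6] [ 3.140e+00 -1.000e-03  1.553e+00] F [ 0.6 -0.6 -0.4] op 0.41 30.4 q5 0.61
[{"tx": -1, "ty": 0.43, "tz": 0.01, "ax": 0, "ay": 0, "az": -0.092}, {"tx": -1, "ty": 0.26, "tz": 0.01, "ax": 0, "ay": 0, "az": 0}, {"tx": -1, "ty": 0.27, "tz": 0.01, "ax": 0, "ay": 0, "az": 0}, {"tx": -1, "ty": 0.26, "tz": 0.01, "ax": 0, "ay": 0, "az": 0}, {"tx": -1, "ty": 0.27, "tz": 0.01, "ax": 0, "ay": 0, "az": 0}]
[{"tx": -1, "ty": 0.26, "tz": 0.01, "ax": 0, "ay": 0, "az": 0}, {"tx": -1, "ty": 0.27, "tz": 0.01, "ax": 0, "ay": 0, "az": 0}, {"tx": -1, "ty": 0.26, "tz": 0.02, "ax": 0, "ay": 0, "az": 0}, {"tx": -1, "ty": 0.27, "tz": 0.01, "ax": 0, "ay": 0, "az": 0}, {"tx": -1, "ty": 0.26, "tz": 0.02, "ax": 0, "ay": 0, "az": 0}]
[{"tx": -1, "ty": 0.27, "tz": 0.01, "ax": 0, "ay": 0, "az": 0}, {"tx": -1, "ty": 0.26, "tz": 0.02, "ax": 0, "ay": 0, "az": 0}, {"tx": -1, "ty": 0.27, "tz": 0.01, "ax": 0, "ay": 0, "az": 0}, {"tx": -1, "ty": 0.26, "tz": 0.02, "ax": 0, "ay": 0, "az": 0}, {"tx": -0.59, "ty": 0.16, "tz": 0, "ax": 0, "ay": 0, "az": 0}]
```

>>> step_arm(
  moves=[
    {"tx":-1,"ty":0.43,"tz":0.01,"ax":0,"ay":0,"az":-0.092},
    {"tx":-1,"ty":0.26,"tz":0.01,"ax":0,"ay":0,"az":0},
    {"tx":-1,"ty":0.27,"tz":0.01,"ax":0,"ay":0,"az":0},
    {"tx":-1,"ty":0.26,"tz":0.01,"ax":0,"ay":0,"az":0},
    {"tx":-1,"ty":0.27,"tz":0.01,"ax":0,"ay":0,"az":0},
  ],
)

```text
clock: 35.55
eef_pos: [471.9, 165.6, 161.8]
tcp_rot: [-3.141, 0.0, 1.697]
contact_force: [0.2, -0.2, -0.9]
opening: 0.416
grasp_force: 30.5
```

>>> step_arm(
  moves=[
    {"tx":-1,"ty":0.26,"tz":0.01,"ax":0,"ay":0,"az":0},
    {"tx":-1,"ty":0.27,"tz":0.01,"ax":0,"ay":0,"az":0},
    {"tx":-1,"ty":0.26,"tz":0.02,"ax":0,"ay":0,"az":0},
    {"tx":-1,"ty":0.27,"tz":0.01,"ax":0,"ay":0,"az":0},
    {"tx":-1,"ty":0.26,"tz":0.02,"ax":0,"ay":0,"az":0},
  ],
)

```text
clock: 36.17
eef_pos: [520.4, 45.9, 160.0]
tcp_rot: [-3.141, -0.0, 1.697]
contact_force: [0.2, 1.5, -1.6]
opening: 0.412
grasp_force: 30.5
```

>>> step_arm(
  moves=[
    {"tx":-1,"ty":0.27,"tz":0.01,"ax":0,"ay":0,"az":0},
    {"tx":-1,"ty":0.26,"tz":0.02,"ax":0,"ay":0,"az":0},
    {"tx":-1,"ty":0.27,"tz":0.01,"ax":0,"ay":0,"az":0},
    {"tx":-1,"ty":0.26,"tz":0.02,"ax":0,"ay":0,"az":0},
    {"tx":-0.59,"ty":0.16,"tz":0,"ax":0,"ay":0,"az":0},
  ],
)

```text
clock: 36.8
eef_pos: [565.2, -64.3, 158.5]
tcp_rot: [-3.141, -0.0, 1.696]
contact_force: [-0.7, 0.3, -1.0]
opening: 0.417
grasp_force: 30.5
```

>>> step_arm(
  moves=[
    {"tx":0,"ty":0,"tz":0.4,"ax":0,"ay":0,"az":0},
    {"tx":0,"ty":0,"tz":0.4,"ax":0,"ay":0,"az":0},
    {"tx":0,"ty":0,"tz":0,"ax":0,"ay":0,"az":0},
    {"tx":0,"ty":0,"tz":0,"ax":0,"ay":0,"az":0},
  ],
)

```text
clock: 37.3
eef_pos: [565.0, -62.7, 138.7]
tcp_rot: [-3.141, -0.0, 1.698]
contact_force: [-0.3, 0.3, 0.2]
opening: 0.42
grasp_force: 30.4
```

```bash
python3 -c "
from h import *
held(42);bar()"
```

```text
t 37.3 [565.  -62.7 138.7] [-3.141 -0.     1.698] F [-0.3  0.3  0.2] op 0.42 30.4 q5 -0.24
held ((565.762939453125, -63.73113250732422), (29.7093563079834, 39.389686584472656), 7.292086601257324) top 139.6 target [565.3 -63. ] move from held centre [ 0.03 -0.01  3.18]
units t [-0.01  0.01  3.21] a [ 0.    -0.     0.001]
bar n 225 angle mod pi 1.491 ends [ 454. -121.] [687. -93.]
```

>>> step_arm(
  moves=[
    {"tx":0.01,"ty":0,"tz":0.9,"ax":0,"ay":0,"az":0},
    {"tx":0,"ty":0,"tz":0.8,"ax":0,"ay":0,"az":0},
    {"tx":0,"ty":0,"tz":0.6,"ax":0,"ay":0,"az":0},
    {"tx":0,"ty":0,"tz":0.4,"ax":0,"ay":0,"az":0},
    {"tx":0,"ty":0,"tz":0.3,"ax":0,"ay":0,"az":0},
  ],
)

```text
clock: 38.02
eef_pos: [565.3, -63.1, 63.5]
tcp_rot: [3.141, 0.0, 1.697]
contact_force: [-0.4, 0.8, -1.6]
opening: 0.418
grasp_force: 30.5
```

>>> step_arm(
  moves=[
    {"tx":0,"ty":0,"tz":0.15,"ax":0,"ay":0,"az":0},
    {"tx":0,"ty":0,"tz":0,"ax":0,"ay":0,"az":0},
  ],
)

```text
clock: 38.28
eef_pos: [565.1, -63.1, 60.0]
tcp_rot: [3.142, 0.0, 1.697]
contact_force: [-0.3, 0.3, -1.0]
opening: 0.414
grasp_force: 30.5
```

>>> step_arm(
  moves=[
    {"tx":0,"ty":0,"tz":0,"ax":0,"ay":0,"az":0},
    {"tx":0,"ty":0,"tz":0,"ax":0,"ay":0,"az":0},
    {"tx":0,"ty":0,"tz":0,"ax":0,"ay":0,"az":0},
  ],
  gripper=1,
)

```text
clock: 38.65
eef_pos: [565.3, -63.1, 60.3]
tcp_rot: [3.141, 0.0, 1.697]
contact_force: [-0.3, 0.4, -0.2]
opening: 1.001
grasp_force: 0.0
```

>>> step_arm(
  moves=[
    {"tx":0,"ty":0,"tz":-0.9,"ax":0,"ay":0,"az":0},
    {"tx":0,"ty":0,"tz":-0.9,"ax":0,"ay":0,"az":0},
    {"tx":0,"ty":0,"tz":-0.9,"ax":0,"ay":0,"az":0},
    {"tx":0,"ty":0,"tz":-0.9,"ax":0,"ay":0,"az":0},
    {"tx":0,"ty":0,"tz":0,"ax":0,"ay":0,"az":0},
  ],
)

```text
clock: 39.28
eef_pos: [566.3, -63.2, 151.7]
tcp_rot: [3.138, 0.001, 1.697]
contact_force: [0.4, 0.2, -0.8]
opening: 0.999
grasp_force: 0.0
```

```bash
python3 -c "
from h import *
st();carts('wrist');carts('scene');plan(496.7,402.4,150,62.7)"
```

```text
t 39.3 [566.3 -63.2 151.7] [3.138e+00 1.000e-03 1.697e+00] F [ 0.4  0.2 -0.8] op 1.0 0.0 q5 -0.24
wrist [252. 129.] 2300 centre [559.  -8.] size [29.4 38.3] own x deg 7.2 z 60.3
wrist [252. 205.] 1965 centre [566.  -64.4] size [29.3 38.6] own x deg 7.2 z 60.2
scene [392. 285.] 76 centre [496.8 401.1] size [33.5 24.5] own x deg -32.6 z 48.1
[{"tx": 1, "ty": -0.02, "tz": 0, "ax": 0, "ay": 0, "az": 0.096}, {"tx": 1, "ty": -0.17, "tz": 0, "ax": 0, "ay": 0, "az": 0.096}, {"tx": 1, "ty": -0.33, "tz": 0, "ax": 0, "ay": 0, "az": 0.096}, {"tx": 1, "ty": -0.51, "tz": 0, "ax": 0, "ay": 0, "az": 0.096}, {"tx": 1, "ty": -0.72, "tz": 0, "ax": 0, "ay": 0, "az": 0}]
[{"tx": 1, "ty": -0.72, "tz": 0, "ax": 0, "ay": 0, "az": 0}, {"tx": 1, "ty": -0.72, "tz": 0, "ax": 0, "ay": 0, "az": 0}, {"tx": 1, "ty": -0.72, "tz": 0, "ax": 0, "ay": 0, "az": 0}, {"tx": 1, "ty": -0.72, "tz": 0, "ax": 0, "ay": 0, "az": 0}, {"tx": 1, "ty": -0.72, "tz": 0, "ax": 0, "ay": 0, "az": 0}]
[{"tx": 1, "ty": -0.72, "tz": 0, "ax": 0, "ay": 0, "az": 0}, {"tx": 1, "ty": -0.71, "tz": 0, "ax": 0, "ay": 0, "az": 0}, {"tx": 1, "ty": -0.72, "tz": 0, "ax": 0, "ay": 0, "az": 0}, {"tx": 1, "ty": -0.71, "tz": 0, "ax": 0, "ay": 0, "az": 0}, {"tx": 1, "ty": -0.72, "tz": -0.01, "ax": 0, "ay": 0, "az": 0}]
[{"tx": 0.88, "ty": -0.63, "tz": 0, "ax": 0, "ay": 0, "az": 0}]
```

Pockets 0, 2 and 3 are home. Last cartridge.

>>> step_arm(
  moves=[
    {"tx":1,"ty":-0.02,"tz":0,"ax":0,"ay":0,"az":0.096},
    {"tx":1,"ty":-0.17,"tz":0,"ax":0,"ay":0,"az":0.096},
    {"tx":1,"ty":-0.33,"tz":0,"ax":0,"ay":0,"az":0.096},
    {"tx":1,"ty":-0.51,"tz":0,"ax":0,"ay":0,"az":0.096},
    {"tx":1,"ty":-0.72,"tz":0,"ax":0,"ay":0,"az":0},
  ],
)

```text
clock: 40.0
eef_pos: [544.6, 71.7, 148.7]
tcp_rot: [-3.14, 0.001, 1.091]
contact_force: [0.1, -0.7, -0.8]
opening: 1.0
grasp_force: 0.0
```

>>> step_arm(
  moves=[
    {"tx":1,"ty":-0.72,"tz":0,"ax":0,"ay":0,"az":0},
    {"tx":1,"ty":-0.72,"tz":0,"ax":0,"ay":0,"az":0},
    {"tx":1,"ty":-0.72,"tz":0,"ax":0,"ay":0,"az":0},
    {"tx":1,"ty":-0.72,"tz":0,"ax":0,"ay":0,"az":0},
    {"tx":1,"ty":-0.72,"tz":0,"ax":0,"ay":0,"az":0},
  ],
)

```text
clock: 40.62
eef_pos: [521.9, 224.1, 148.6]
tcp_rot: [-3.14, 0.002, 1.094]
contact_force: [0.8, -0.1, 0.1]
opening: 1.004
grasp_force: 0.0
```

>>> step_arm(
  moves=[
    {"tx":1,"ty":-0.72,"tz":0,"ax":0,"ay":0,"az":0},
    {"tx":1,"ty":-0.71,"tz":0,"ax":0,"ay":0,"az":0},
    {"tx":1,"ty":-0.72,"tz":0,"ax":0,"ay":0,"az":0},
    {"tx":1,"ty":-0.71,"tz":0,"ax":0,"ay":0,"az":0},
    {"tx":1,"ty":-0.72,"tz":0,"ax":0,"ay":0,"az":0},
  ],
)

```text
clock: 41.25
eef_pos: [499.9, 376.1, 148.5]
tcp_rot: [-3.141, 0.002, 1.094]
contact_force: [0.3, 0.4, -0.2]
opening: 0.998
grasp_force: 0.0
```

>>> step_arm(
  moves=[
    {"tx":0.88,"ty":-0.63,"tz":0,"ax":0,"ay":0,"az":0},
    {"tx":0,"ty":0,"tz":0,"ax":0,"ay":0,"az":0},
    {"tx":0,"ty":0,"tz":0,"ax":0,"ay":0,"az":0},
  ],
)

```text
clock: 41.62
eef_pos: [496.6, 401.7, 149.4]
tcp_rot: [-3.141, 0.001, 1.094]
contact_force: [0.2, -0.7, 0.7]
opening: 1.001
grasp_force: 0.0
```

```bash
python3 -c "
from h import *
over(496.7,402.4,62.7,48)"
```

```text
t 41.6 [496.6 401.7 149.4] [-3.141e+00  1.000e-03  1.094e+00] F [ 0.2 -0.7  0.7] op 1.0 0.0 q5 1.15
wrist [253. 200.] 1827 centre [496.6 402.1] size [38.8 29. ] own x deg -27.8 z 50.3
units t [ 0.04 -0.02  4.06] a [-0.     0.001 -0.   ]
```

>>> step_arm(
  moves=[
    {"tx":0.02,"ty":-0.01,"tz":0.9,"ax":0,"ay":0,"az":0},
    {"tx":0,"ty":0,"tz":0.9,"ax":0,"ay":0,"az":0},
    {"tx":0,"ty":0,"tz":0.9,"ax":0,"ay":0,"az":0},
    {"tx":0,"ty":0,"tz":0.9,"ax":0,"ay":0,"az":0},
    {"tx":0,"ty":0,"tz":0.46,"ax":0,"ay":0,"az":0},
  ],
)

```text
clock: 42.3
eef_pos: [496.6, 401.6, 47.4]
tcp_rot: [-3.141, 0.002, 1.093]
contact_force: [0.3, -0.4, -1.3]
opening: 1.003
grasp_force: 0.0
```

>>> step_arm(
  moves=[
    {"tx":0,"ty":0,"tz":0,"ax":0,"ay":0,"az":0},
    {"tx":0,"ty":0,"tz":0,"ax":0,"ay":0,"az":0},
    {"tx":0,"ty":0,"tz":0,"ax":0,"ay":0,"az":0},
    {"tx":0,"ty":0,"tz":0,"ax":0,"ay":0,"az":0},
    {"tx":0,"ty":0,"tz":0,"ax":0,"ay":0,"az":0},
  ],
  gripper=0,
  newtons=30,
)

```text
clock: 42.92
eef_pos: [497.5, 403.3, 49.6]
tcp_rot: [3.141, -0.002, 1.094]
contact_force: [1.9, -0.1, 6.8]
opening: 0.417
grasp_force: 31.6
```

>>> step_arm(
  moves=[
    {"tx":0,"ty":0,"tz":-1,"ax":0,"ay":0,"az":0},
    {"tx":0,"ty":0,"tz":-1,"ax":0,"ay":0,"az":0},
    {"tx":0,"ty":0,"tz":-1,"ax":0,"ay":0,"az":0},
    {"tx":0,"ty":0,"tz":-1,"ax":0,"ay":0,"az":0},
    {"tx":0,"ty":0,"tz":-0.6,"ax":0,"ay":0,"az":0},
  ],
)

```text
clock: 43.55
eef_pos: [496.9, 403.1, 164.7]
tcp_rot: [3.141, -0.001, 1.094]
contact_force: [-0.2, -0.0, -1.8]
opening: 0.415
grasp_force: 30.7
```

```bash
python3 -c "
from h import *
st();plan(*S(0,-42),160,97.2)"
```

```text
t 43.5 [496.9 403.1 164.7] [ 3.141e+00 -1.000e-03  1.094e+00] F [-0.2 -0.  -1.8] op 0.42 30.7 q5 1.16
[{"tx": -1, "ty": 0.71, "tz": 0.01, "ax": 0, "ay": 0, "az": -0.096}, {"tx": -1, "ty": 0.51, "tz": 0.01, "ax": 0, "ay": 0, "az": -0.096}, {"tx": -1, "ty": 0.33, "tz": 0.01, "ax": 0, "ay": 0, "az": -0.096}, {"tx": -1, "ty": 0.17, "tz": 0.01, "ax": 0, "ay": 0, "az": -0.096}, {"tx": -1, "ty": 0.02, "tz": 0.01, "ax": 0, "ay": 0, "az": 0}]
[{"tx": -1, "ty": 0.02, "tz": 0.01, "ax": 0, "ay": 0, "az": 0}, {"tx": -1, "ty": 0.02, "tz": 0.01, "ax": 0, "ay": 0, "az": 0}, {"tx": -1, "ty": 0.02, "tz": 0.01, "ax": 0, "ay": 0, "az": 0}, {"tx": -1, "ty": 0.02, "tz": 0.01, "ax": 0, "ay": 0, "az": 0}, {"tx": -1, "ty": 0.01, "tz": 0.01, "ax": 0, "ay": 0, "az": 0}]
[{"tx": -1, "ty": 0.02, "tz": 0.01, "ax": 0, "ay": 0, "az": 0}, {"tx": -1, "ty": 0.01, "tz": 0.01, "ax": 0, "ay": 0, "az": 0}, {"tx": -1, "ty": 0.02, "tz": 0.01, "ax": 0, "ay": 0, "az": 0}, {"tx": -1, "ty": 0.01, "tz": 0.01, "ax": 0, "ay": 0, "az": 0}, {"tx": -1, "ty": 0.02, "tz": 0.01, "ax": 0, "ay": 0, "az": 0}]
[{"tx": -1, "ty": 0.01, "tz": 0.01, "ax": 0, "ay": 0, "az": 0}, {"tx": -1, "ty": 0.02, "tz": 0.01, "ax": 0, "ay": 0, "az": 0}, {"tx": -1, "ty": 0.01, "tz": 0, "ax": 0, "ay": 0, "az": 0}, {"tx": -1, "ty": 0.02, "tz": 0.01, "ax": 0, "ay": 0, "az": 0}, {"tx": -1, "ty": 0.01, "tz": 0, "ax": 0, "ay": 0, "az": 0}]
[{"tx": -1, "ty": 0.02, "tz": 0.01, "ax": 0, "ay": 0, "az": 0}, {"tx": -0.78, "ty": 0.01, "tz": 0, "ax": 0, "ay": 0, "az": 0}]
```

>>> step_arm(
  moves=[
    {"tx":-1,"ty":0.71,"tz":0.01,"ax":0,"ay":0,"az":-0.096},
    {"tx":-1,"ty":0.51,"tz":0.01,"ax":0,"ay":0,"az":-0.096},
    {"tx":-1,"ty":0.33,"tz":0.01,"ax":0,"ay":0,"az":-0.096},
    {"tx":-1,"ty":0.17,"tz":0.01,"ax":0,"ay":0,"az":-0.096},
    {"tx":-1,"ty":0.02,"tz":0.01,"ax":0,"ay":0,"az":0},
  ],
)

```text
clock: 44.18
eef_pos: [515.9, 267.9, 161.9]
tcp_rot: [-3.141, 0.0, 1.699]
contact_force: [0.2, -0.2, -2.0]
opening: 0.415
grasp_force: 30.7
```

>>> step_arm(
  moves=[
    {"tx":-1,"ty":0.02,"tz":0.01,"ax":0,"ay":0,"az":0},
    {"tx":-1,"ty":0.02,"tz":0.01,"ax":0,"ay":0,"az":0},
    {"tx":-1,"ty":0.02,"tz":0.01,"ax":0,"ay":0,"az":0},
    {"tx":-1,"ty":0.02,"tz":0.01,"ax":0,"ay":0,"az":0},
    {"tx":-1,"ty":0.01,"tz":0.01,"ax":0,"ay":0,"az":0},
  ],
)

```text
clock: 44.8
eef_pos: [533.9, 144.3, 160.7]
tcp_rot: [-3.141, 0.0, 1.697]
contact_force: [-0.7, 1.3, -2.4]
opening: 0.416
grasp_force: 30.7
```

>>> step_arm(
  moves=[
    {"tx":-1,"ty":0.02,"tz":0.01,"ax":0,"ay":0,"az":0},
    {"tx":-1,"ty":0.01,"tz":0.01,"ax":0,"ay":0,"az":0},
    {"tx":-1,"ty":0.02,"tz":0.01,"ax":0,"ay":0,"az":0},
    {"tx":-1,"ty":0.01,"tz":0.01,"ax":0,"ay":0,"az":0},
    {"tx":-1,"ty":0.02,"tz":0.01,"ax":0,"ay":0,"az":0},
  ],
)

```text
clock: 45.42
eef_pos: [551.6, 20.6, 159.4]
tcp_rot: [-3.141, -0.0, 1.697]
contact_force: [0.8, 0.0, -2.5]
opening: 0.419
grasp_force: 30.7
```

>>> step_arm(
  moves=[
    {"tx":-1,"ty":0.01,"tz":0.01,"ax":0,"ay":0,"az":0},
    {"tx":-1,"ty":0.02,"tz":0.01,"ax":0,"ay":0,"az":0},
    {"tx":-1,"ty":0.01,"tz":0,"ax":0,"ay":0,"az":0},
    {"tx":-1,"ty":0.02,"tz":0.01,"ax":0,"ay":0,"az":0},
    {"tx":-1,"ty":0.01,"tz":0,"ax":0,"ay":0,"az":0},
  ],
)

```text
clock: 46.05
eef_pos: [569.2, -103.1, 158.7]
tcp_rot: [-3.141, -0.0, 1.697]
contact_force: [-0.1, -0.1, -2.0]
opening: 0.418
grasp_force: 30.7
```

>>> step_arm(
  moves=[
    {"tx":-1,"ty":0.02,"tz":0.01,"ax":0,"ay":0,"az":0},
    {"tx":-0.78,"ty":0.01,"tz":0,"ax":0,"ay":0,"az":0},
    {"tx":0,"ty":0,"tz":0.7,"ax":0,"ay":0,"az":0},
    {"tx":0,"ty":0,"tz":0,"ax":0,"ay":0,"az":0},
    {"tx":0,"ty":0,"tz":0,"ax":0,"ay":0,"az":0},
  ],
)

```text
clock: 46.68
eef_pos: [575.4, -145.6, 140.8]
tcp_rot: [-3.141, -0.001, 1.698]
contact_force: [0.4, 0.5, -1.4]
opening: 0.415
grasp_force: 30.6
```

```bash
python3 -c "
from h import *
held(-42);bar()"
```

```text
t 46.7 [ 575.4 -145.6  140.8] [-3.141e+00 -1.000e-03  1.698e+00] F [ 0.4  0.5 -1.4] op 0.41 30.6 q5 -0.38
held ((576.1956176757812, -146.41470336914062), (29.69896125793457, 39.54486083984375), 7.373033046722412) top 141.4 target [ 575.9 -146.4] move from held centre [ 0.   -0.01  3.26]
units t [-0.03  0.    3.3 ] a [-0.    -0.     0.001]
bar n 190 angle mod pi 1.482 ends [ 454. -123.] [688. -85.]
```

>>> step_arm(
  moves=[
    {"tx":-0.02,"ty":0,"tz":0.9,"ax":0,"ay":0,"az":0},
    {"tx":0,"ty":0,"tz":0.8,"ax":0,"ay":0,"az":0},
    {"tx":0,"ty":0,"tz":0.7,"ax":0,"ay":0,"az":0},
    {"tx":0,"ty":0,"tz":0.4,"ax":0,"ay":0,"az":0},
    {"tx":0,"ty":0,"tz":0.3,"ax":0,"ay":0,"az":0},
  ],
)

```text
clock: 47.4
eef_pos: [576.0, -146.9, 63.4]
tcp_rot: [3.142, 0.0, 1.697]
contact_force: [0.8, 0.9, -1.7]
opening: 0.418
grasp_force: 30.7
```

>>> step_arm(
  moves=[
    {"tx":0,"ty":0,"tz":0.15,"ax":0,"ay":0,"az":0},
    {"tx":0,"ty":0,"tz":0,"ax":0,"ay":0,"az":0},
  ],
)

```text
clock: 47.65
eef_pos: [576.1, -147.0, 60.2]
tcp_rot: [3.141, 0.0, 1.697]
contact_force: [1.0, -0.0, -2.2]
opening: 0.415
grasp_force: 30.7
```

>>> step_arm(
  moves=[
    {"tx":0,"ty":0,"tz":0,"ax":0,"ay":0,"az":0},
    {"tx":0,"ty":0,"tz":0,"ax":0,"ay":0,"az":0},
    {"tx":0,"ty":0,"tz":0,"ax":0,"ay":0,"az":0},
  ],
  gripper=1,
)

```text
clock: 48.02
eef_pos: [576.0, -147.0, 60.4]
tcp_rot: [3.141, 0.0, 1.697]
contact_force: [0.7, 0.6, -1.1]
opening: 1.003
grasp_force: 0.0
```

>>> step_arm(
  moves=[
    {"tx":0,"ty":0,"tz":-0.9,"ax":0,"ay":0,"az":0},
    {"tx":0,"ty":0,"tz":-0.9,"ax":0,"ay":0,"az":0},
    {"tx":0,"ty":0,"tz":-0.9,"ax":0,"ay":0,"az":0},
    {"tx":0,"ty":0,"tz":-0.9,"ax":0,"ay":0,"az":0},
    {"tx":0,"ty":0,"tz":0,"ax":0,"ay":0,"az":0},
  ],
)

```text
clock: 48.65
eef_pos: [577.0, -147.2, 151.7]
tcp_rot: [3.138, 0.001, 1.697]
contact_force: [-0.1, 0.4, -0.0]
opening: 0.999
grasp_force: 0.0
```

Run:
```python
from h import *
st();carts('wrist');carts('side');bar()
p,d,K,T=grab("wrist"); P=wpts(d,K,T); hsv=cv2.cvtColor(p,cv2.COLOR_RGB2HSV)
m=(P[...,2]>84)&(P[...,2]<93)&(hsv[...,2]<80)&(np.hypot(P[...,0]-675,P[...,1]+100)<30); v,u=np.nonzero(m)
if len(u): print("handle",len(u),cv2.minEnclosingCircle(wray(np.c_[u,v],K,T,89)[:,:2].astype(np.float32)))
plan(675.5,-100.5,150,97.2)
```

```text
t 48.6 [ 577.  -147.2  151.7] [3.138e+00 1.000e-03 1.697e+00] F [-0.1  0.4 -0. ] op 1.0 0.0 q5 -0.38
wrist [252.  19.] 1660 centre [559.7 -13.1] size [29.4 29.5] own x deg 7.2 z 60.2
wrist [252.  89.] 2368 centre [565.8 -64.3] size [29.7 39.1] own x deg 7.1 z 60.2
wrist [252. 205.] 1968 centre [ 576.8 -148.4] size [29.5 38.6] own x deg 7.2 z 60.3
wrist [252. 269.] 1477 centre [ 583.9 -202.6] size [29.1 39.4] own x deg 7.6 z 60.4
side [244. 196.] 28 centre [572.4 -67.5] size [36.3 18. ] own x deg -14.7 z 59.4
side [255. 217.] 142 centre [ 580.2 -173.8] size [27.  98.5] own x deg 7.1 z 59.7
bar n 225 angle mod pi 1.49 ends [ 454. -123.] [687. -91.]
handle 368 ((672.7867431640625, -98.73368835449219), 8.591679573059082)
[{"tx": 0.32, "ty": 1, "tz": -0.01, "ax": 0, "ay": 0, "az": 0}, {"tx": 0.31, "ty": 1, "tz": -0.01, "ax": 0, "ay": 0, "az": 0}, {"tx": 0.32, "ty": 1, "tz": -0.01, "ax": 0, "ay": 0, "az": 0}, {"tx": 0.31, "ty": 1, "tz": -0.01, "ax": 0, "ay": 0, "az": 0}, {"tx": 0.07, "ty": 0.21, "tz": 0, "ax": 0, "ay": 0, "az": 0}]
```

All four are home (tops at 60.2–60.4). Closing the bar.

>>> step_arm(
  moves=[
    {"tx":0.32,"ty":1,"tz":0,"ax":0,"ay":0,"az":0},
    {"tx":0.31,"ty":1,"tz":0,"ax":0,"ay":0,"az":0},
    {"tx":0.32,"ty":1,"tz":0,"ax":0,"ay":0,"az":0},
    {"tx":0.31,"ty":0.95,"tz":0,"ax":0,"ay":0,"az":0},
    {"tx":0.08,"ty":0.15,"tz":0,"ax":0,"ay":0,"az":0},
  ],
  gripper=0.6,
)

```text
clock: 49.48
eef_pos: [673.8, -100.1, 148.8]
tcp_rot: [-3.141, -0.0, 1.698]
contact_force: [-0.0, -0.2, -0.1]
opening: 0.603
grasp_force: 0.0
```

>>> step_arm(
  moves=[
    {"tx":0,"ty":0,"tz":0.7,"ax":0,"ay":0,"az":0},
    {"tx":0,"ty":0,"tz":0.7,"ax":0,"ay":0,"az":0},
    {"tx":0,"ty":0,"tz":0.6,"ax":0,"ay":0,"az":0},
    {"tx":0,"ty":0,"tz":0,"ax":0,"ay":0,"az":0},
  ],
)

```text
clock: 49.98
eef_pos: [671.8, -100.9, 98.0]
tcp_rot: [-3.138, -0.001, 1.697]
contact_force: [-0.1, -0.3, 0.1]
opening: 0.602
grasp_force: 0.0
```

>>> step_arm(
  moves=[
    {"tx":0,"ty":0,"tz":0,"ax":0,"ay":0,"az":0},
    {"tx":0,"ty":0,"tz":0,"ax":0,"ay":0,"az":0},
    {"tx":0,"ty":0,"tz":0,"ax":0,"ay":0,"az":0},
    {"tx":0,"ty":0,"tz":0,"ax":0,"ay":0,"az":0},
    {"tx":0,"ty":0,"tz":0,"ax":0,"ay":0,"az":0},
  ],
  gripper=0,
  newtons=20,
)

```text
clock: 50.6
eef_pos: [674.4, -100.9, 100.9]
tcp_rot: [3.139, 0.001, 1.697]
contact_force: [4.3, -0.8, 3.0]
opening: 0.173
grasp_force: 21.5
```

Run:
```python
from h import *
st(); H=lambda th: C+104*np.array([np.sin(th+YA),-np.cos(th+YA)]); print(H(1.49))
s=r.sense(); R=Ro.from_euler('xyz',[np.pi,0,s["tcp_rot"][2]]).inv(); v=s["eef_pos"][:2]-C; t0=np.arctan2(v[0],-v[1])-YA; print(t0,np.hypot(*v))
th=np.linspace(t0,-.02,10)
for a,b in zip(th,th[1:]): print((R.apply([*(H(b)-H(a)),0])/25).round(2))
```

```text
t 50.6 [ 674.4 -100.9  100.9] [3.139e+00 1.000e-03 1.697e+00] F [ 4.3 -0.8  3. ] op 0.17 21.5 q5 -0.28
[ 674.49533731 -100.03535797]
1.4820300142231715 103.87105390929673
[-0.68 -0.12 -0.  ]
[-0.65 -0.23 -0.  ]
[-0.61 -0.34 -0.  ]
[-0.54 -0.43 -0.  ]
[-0.46 -0.52 -0.  ]
[-0.37 -0.59 -0.  ]
[-0.27 -0.64 -0.  ]
[-0.16 -0.68 -0.  ]
[-0.04 -0.69 -0.  ]
```

>>> step_arm(
  moves=[
    {"tx":-0.68,"ty":-0.12,"tz":0,"ax":0,"ay":0,"az":0},
    {"tx":-0.65,"ty":-0.23,"tz":0,"ax":0,"ay":0,"az":0},
    {"tx":-0.61,"ty":-0.34,"tz":0,"ax":0,"ay":0,"az":0},
    {"tx":-0.54,"ty":-0.43,"tz":0,"ax":0,"ay":0,"az":0},
    {"tx":-0.46,"ty":-0.52,"tz":0,"ax":0,"ay":0,"az":0},
  ],
)

```text
clock: 51.22
eef_pos: [646.2, -181.9, 101.3]
tcp_rot: [3.132, 0.006, 1.697]
contact_force: [9.7, -8.4, -3.1]
opening: 0.172
grasp_force: 20.7
```

>>> step_arm(
  moves=[
    {"tx":-0.37,"ty":-0.59,"tz":0,"ax":0,"ay":0,"az":0},
    {"tx":-0.27,"ty":-0.64,"tz":0,"ax":0,"ay":0,"az":0},
    {"tx":-0.16,"ty":-0.68,"tz":0,"ax":0,"ay":0,"az":0},
    {"tx":-0.04,"ty":-0.69,"tz":0,"ax":0,"ay":0,"az":0},
    {"tx":0,"ty":0,"tz":0,"ax":0,"ay":0,"az":0},
  ],
)

```text
clock: 51.85
eef_pos: [583.3, -209.1, 101.6]
tcp_rot: [3.133, 0.003, 1.696]
contact_force: [12.1, -3.1, -0.2]
opening: 0.174
grasp_force: 21.1
```

>>> step_arm(
  moves=[
    {"tx":0,"ty":0,"tz":0,"ax":0,"ay":0,"az":0},
    {"tx":0,"ty":0,"tz":0,"ax":0,"ay":0,"az":0},
  ],
)

```text
clock: 52.1
eef_pos: [583.3, -209.1, 101.6]
tcp_rot: [3.135, 0.003, 1.697]
contact_force: [11.2, -4.7, 2.0]
opening: 0.174
grasp_force: 21.3
```

Run:
```python
from h import *
st(); bar()
s=r.sense(); v=s["eef_pos"][:2]-C; print("theta",np.arctan2(v[0],-v[1])-YA,np.hypot(*v))
```

```text
t 52.1 [ 583.3 -209.1  101.6] [3.135e+00 3.000e-03 1.697e+00] F [11.2 -4.7  2. ] op 0.17 21.3 q5 -0.47
bar n 118 angle mod pi 3.14 ends [ 549. -225.] [593.  11.]
theta -0.003952219341338187 105.21785262682425
```

Bar is against its stop. Release, lift and go to the sleeve.

>>> step_arm(
  moves=[
    {"tx":0,"ty":0.05,"tz":0,"ax":0,"ay":0,"az":0},
    {"tx":0,"ty":0,"tz":0,"ax":0,"ay":0,"az":0},
    {"tx":0,"ty":0,"tz":0,"ax":0,"ay":0,"az":0},
  ],
  gripper=0.6,
)

```text
clock: 52.52
eef_pos: [580.4, -207.4, 99.6]
tcp_rot: [-3.14, -0.001, 1.697]
contact_force: [-0.0, 0.2, 0.0]
opening: 0.599
grasp_force: 0.0
```

>>> step_arm(
  moves=[
    {"tx":0,"ty":0,"tz":-0.9,"ax":0,"ay":0,"az":0},
    {"tx":0,"ty":0,"tz":-0.9,"ax":0,"ay":0,"az":0},
    {"tx":0,"ty":0,"tz":-0.4,"ax":0,"ay":0,"az":0},
    {"tx":0,"ty":0,"tz":0,"ax":0,"ay":0,"az":0},
  ],
)

```text
clock: 53.02
eef_pos: [581.4, -207.8, 155.3]
tcp_rot: [3.141, 0.0, 1.697]
contact_force: [-0.2, 0.1, -0.4]
opening: 0.601
grasp_force: 0.0
```

Run:
```python
from h import *
st(); bar()
p,d,K,T=grab("wrist"); P=wpts(d,K,T); hsv=cv2.cvtColor(p,cv2.COLOR_RGB2HSV)
red=((hsv[...,0]<8)|(hsv[...,0]>172))&(hsv[...,1]>150)&(hsv[...,2]>80)&(P[...,2]>55)&(P[...,2]<80); v,u=np.nonzero(red); q=wray(np.c_[u,v],K,T,69)[:,:2]
f=cv2.fitLine(q.astype(np.float32),cv2.DIST_HUBER,0,.01,.01).ravel(); print(len(u),"bar",(np.arctan2(f[1],f[0])-YA+np.pi/2+1)%np.pi-1)
plan(547,84.5,155,97.2)
```

```text
t 53.0 [ 581.4 -207.8  155.3] [3.141 0.    1.697] F [-0.2  0.1 -0.4] op 0.6 0.0 q5 -0.47
bar n 115 angle mod pi 3.14 ends [ 549. -224.] [592.  12.]
3778 bar 0.0012027099915148387
[{"tx": 1, "ty": 0.01, "tz": 0, "ax": 0, "ay": 0, "az": 0}, {"tx": 1, "ty": 0.01, "tz": 0, "ax": 0, "ay": 0, "az": 0}, {"tx": 1, "ty": 0.01, "tz": 0, "ax": 0, "ay": 0, "az": 0}, {"tx": 1, "ty": 0.01, "tz": 0, "ax": 0, "ay": 0, "az": 0}, {"tx": 1, "ty": 0.01, "tz": 0, "ax": 0, "ay": 0, "az": 0}]
[{"tx": 1, "ty": 0.01, "tz": 0, "ax": 0, "ay": 0, "az": 0}, {"tx": 1, "ty": 0.01, "tz": -0.01, "ax": 0, "ay": 0, "az": 0}, {"tx": 1, "ty": 0.01, "tz": 0, "ax": 0, "ay": 0, "az": 0}, {"tx": 1, "ty": 0.01, "tz": -0.01, "ax": 0, "ay": 0, "az": 0}, {"tx": 1, "ty": 0.02, "tz": 0, "ax": 0, "ay": 0, "az": 0}]
[{"tx": 1, "ty": 0.01, "tz": -0.01, "ax": 0, "ay": 0, "az": 0}, {"tx": 0.76, "ty": 0.01, "tz": 0, "ax": 0, "ay": 0, "az": 0}]
```

Bar measures 0.001 rad: shut. Going over to the sleeve.

>>> step_arm(
  moves=[
    {"tx":1,"ty":0.01,"tz":0,"ax":0,"ay":0,"az":0},
    {"tx":1,"ty":0.01,"tz":0,"ax":0,"ay":0,"az":0},
    {"tx":1,"ty":0.01,"tz":0,"ax":0,"ay":0,"az":0},
    {"tx":1,"ty":0.01,"tz":0,"ax":0,"ay":0,"az":0},
    {"tx":1,"ty":0.01,"tz":0,"ax":0,"ay":0,"az":0},
  ],
  gripper=1,
)

```text
clock: 53.75
eef_pos: [565.8, -81.6, 154.3]
tcp_rot: [-3.14, -0.001, 1.697]
contact_force: [0.3, 0.7, -0.3]
opening: 1.003
grasp_force: 0.0
```

>>> step_arm(
  moves=[
    {"tx":1,"ty":0.01,"tz":0,"ax":0,"ay":0,"az":0},
    {"tx":1,"ty":0.01,"tz":0,"ax":0,"ay":0,"az":0},
    {"tx":1,"ty":0.01,"tz":0,"ax":0,"ay":0,"az":0},
    {"tx":1,"ty":0.01,"tz":0,"ax":0,"ay":0,"az":0},
    {"tx":1,"ty":0.02,"tz":0,"ax":0,"ay":0,"az":0},
  ],
)

```text
clock: 54.38
eef_pos: [551.2, 42.4, 154.3]
tcp_rot: [-3.14, -0.0, 1.697]
contact_force: [0.2, -0.6, -0.1]
opening: 0.998
grasp_force: 0.0
```

>>> step_arm(
  moves=[
    {"tx":1,"ty":0.01,"tz":0,"ax":0,"ay":0,"az":0},
    {"tx":0.76,"ty":0.01,"tz":0,"ax":0,"ay":0,"az":0},
    {"tx":0,"ty":0,"tz":0,"ax":0,"ay":0,"az":0},
    {"tx":0,"ty":0,"tz":0,"ax":0,"ay":0,"az":0},
  ],
)

```text
clock: 54.88
eef_pos: [547.3, 84.2, 154.9]
tcp_rot: [-3.141, 0.0, 1.697]
contact_force: [-0.2, 0.0, 0.2]
opening: 0.998
grasp_force: 0.0
```

```bash
python3 -c "
from h import *
st();sleeve();go(547,84.5,72)"
```

```text
t 54.9 [547.3  84.2 154.9] [-3.141  0.     1.697] F [-0.2  0.   0.2] op 1.0 0.0 q5 0.02
orange n 148
  sleeve number 0.43 [  4.4 -12.6]
  sleeve number 0.58 [  4.4 -12.6]
units t [ 0.02 -0.01  3.32]
```

Sleeve still at 0 (reads 0.5 with the known offset). Grip and turn 120° anticlockwise.

>>> step_arm(
  moves=[
    {"tx":0,"ty":0,"tz":0.9,"ax":0,"ay":0,"az":0},
    {"tx":0,"ty":0,"tz":0.9,"ax":0,"ay":0,"az":0},
    {"tx":0,"ty":0,"tz":0.9,"ax":0,"ay":0,"az":0},
    {"tx":0,"ty":0,"tz":0.6,"ax":0,"ay":0,"az":0},
    {"tx":0,"ty":0,"tz":0,"ax":0,"ay":0,"az":0},
  ],
)

```text
clock: 55.55
eef_pos: [546.9, 83.8, 71.6]
tcp_rot: [-3.14, 0.0, 1.696]
contact_force: [-0.3, -1.0, 0.4]
opening: 1.0
grasp_force: 0.0
```

>>> step_arm(
  moves=[
    {"tx":0,"ty":0,"tz":0,"ax":0,"ay":0,"az":0},
    {"tx":0,"ty":0,"tz":0,"ax":0,"ay":0,"az":0},
    {"tx":0,"ty":0,"tz":0,"ax":0,"ay":0,"az":0},
    {"tx":0,"ty":0,"tz":0,"ax":0,"ay":0,"az":0},
    {"tx":0,"ty":0,"tz":0,"ax":0,"ay":0,"az":0},
  ],
  gripper=0,
  newtons=40,
)

```text
clock: 56.18
eef_pos: [546.6, 84.2, 73.5]
tcp_rot: [-3.14, 0.0, 1.697]
contact_force: [-6.2, -0.7, 10.1]
opening: 0.576
grasp_force: 40.0
```

>>> step_arm(
  moves=[
    {"tx":0,"ty":0,"tz":0,"ax":0,"ay":0,"az":-0.112},
    {"tx":0,"ty":0,"tz":0,"ax":0,"ay":0,"az":-0.112},
    {"tx":0,"ty":0,"tz":0,"ax":0,"ay":0,"az":-0.112},
    {"tx":0,"ty":0,"tz":0,"ax":0,"ay":0,"az":-0.112},
    {"tx":0,"ty":0,"tz":0,"ax":0,"ay":0,"az":-0.112},
  ],
)

```text
clock: 56.8
eef_pos: [546.4, 84.1, 73.5]
tcp_rot: [-3.14, -0.001, 2.582]
contact_force: [-7.3, -2.3, 10.9]
opening: 0.578
grasp_force: 40.1
```

>>> step_arm(
  moves=[
    {"tx":0,"ty":0,"tz":0,"ax":0,"ay":0,"az":-0.112},
    {"tx":0,"ty":0,"tz":0,"ax":0,"ay":0,"az":-0.112},
    {"tx":0,"ty":0,"tz":0,"ax":0,"ay":0,"az":-0.112},
    {"tx":0,"ty":0,"tz":0,"ax":0,"ay":0,"az":-0.112},
    {"tx":0,"ty":0,"tz":0,"ax":0,"ay":0,"az":-0.112},
  ],
)

```text
clock: 57.42
eef_pos: [546.3, 83.8, 73.5]
tcp_rot: [-3.142, -0.002, -2.821]
contact_force: [-8.6, -4.6, 10.2]
opening: 0.576
grasp_force: 40.1
```

>>> step_arm(
  moves=[
    {"tx":0,"ty":0,"tz":0,"ax":0,"ay":0,"az":-0.112},
    {"tx":0,"ty":0,"tz":0,"ax":0,"ay":0,"az":-0.1},
    {"tx":0,"ty":0,"tz":0,"ax":0,"ay":0,"az":0},
    {"tx":0,"ty":0,"tz":0,"ax":0,"ay":0,"az":0},
  ],
)

```text
clock: 57.92
eef_pos: [546.4, 83.8, 73.5]
tcp_rot: [3.141, -0.002, -2.493]
contact_force: [-6.4, -4.5, 9.9]
opening: 0.579
grasp_force: 40.2
```

```bash
python3 -c "
from h import *
st();sleeve()"
```

```text
t 57.9 [546.4  83.8  73.5] [ 3.141e+00 -2.000e-03 -2.493e+00] F [-6.4 -4.5  9.9] op 0.58 40.2 q5 -2.07
orange n 335
  sleeve number 6.49 [8.  8.4]
  sleeve number 6.47 [8.  8.4]
```

Reads 6.0 after the offset. Release and retreat.

>>> step_arm(
  moves=[
    {"tx":0,"ty":0,"tz":0,"ax":0,"ay":0,"az":0},
    {"tx":0,"ty":0,"tz":0,"ax":0,"ay":0,"az":0},
    {"tx":0,"ty":0,"tz":0,"ax":0,"ay":0,"az":0},
    {"tx":0,"ty":0,"tz":0,"ax":0,"ay":0,"az":0},
  ],
  gripper=1,
)

```text
clock: 58.48
eef_pos: [547.6, 84.4, 72.5]
tcp_rot: [-3.142, 0.0, -2.494]
contact_force: [0.3, -0.1, -0.5]
opening: 1.0
grasp_force: 0.0
```

>>> step_arm(
  moves=[
    {"tx":0,"ty":0,"tz":-0.8,"ax":0,"ay":0,"az":0},
    {"tx":0,"ty":0,"tz":-0.9,"ax":0,"ay":0,"az":0},
    {"tx":0,"ty":0,"tz":-0.9,"ax":0,"ay":0,"az":0},
    {"tx":0,"ty":0,"tz":-0.9,"ax":0,"ay":0,"az":0},
    {"tx":0,"ty":0,"tz":-0.9,"ax":0,"ay":0,"az":0},
  ],
)

```text
clock: 59.1
eef_pos: [547.4, 84.4, 183.2]
tcp_rot: [3.142, -0.0, -2.494]
contact_force: [0.2, 0.6, -0.3]
opening: 1.001
grasp_force: 0.0
```

>>> step_arm(
  moves=[
    {"tx":0,"ty":0,"tz":-0.9,"ax":0,"ay":0,"az":0},
    {"tx":0,"ty":0,"tz":0,"ax":0,"ay":0,"az":0},
    {"tx":0,"ty":0,"tz":0,"ax":0,"ay":0,"az":0},
  ],
)

```text
clock: 59.48
eef_pos: [547.1, 84.3, 204.3]
tcp_rot: [3.141, -0.001, -2.494]
contact_force: [-0.6, 0.3, -0.3]
opening: 1.0
grasp_force: 0.0
```

Run:
```python
from h import *
st();sleeve();bar();carts('wrist');carts('side')
p,d,K,T=grab('scene'); q=np.load('pics/scene0.npz')['p']
cv2.imwrite('pics/end.png',cv2.resize(p[90:340,130:420,::-1],None,fx=2,fy=2))
```

```text
t 59.5 [547.1  84.3 204.3] [ 3.141e+00 -1.000e-03 -2.494e+00] F [-0.6  0.3 -0.3] op 1.0 0.0 q5 -2.07
orange n 113
  sleeve number 6.5 [9.3 9.7]
  sleeve number 6.45 [9.3 9.7]
bar n 206 angle mod pi 3.138 ends [ 549. -224.] [593.  14.]
wrist [26. 50.] 138 centre [ 572.9 -203.9] size [ 6.7 40.8] own x deg 7.4 z 60.4
wrist [58. 66.] 186 centre [ 565.8 -150.4] size [ 6.9 40.5] own x deg 7.7 z 60.3
wrist [19. 71.] 81 centre [ 596.2 -200.2] size [ 4.4 40.8] own x deg 8.1 z 60.3
wrist [49. 88.] 105 centre [ 589.3 -147.5] size [ 4.4 40.9] own x deg 7.0 z 60.2
wrist [120.  99.] 274 centre [554.9 -65.7] size [ 7.5 39.4] own x deg 7.2 z 60.2
wrist [110. 122.] 137 centre [578.3 -62.6] size [ 4.2 39.1] own x deg 7.0 z 60.2
wrist [171. 127.] 282 centre [547.9  -9.7] size [ 7.1 39. ] own x deg 7.2 z 60.2
wrist [159. 150.] 159 centre [571.4  -6.5] size [ 4.4 38.9] own x deg 7.3 z 60.1
```

View pics/end.png

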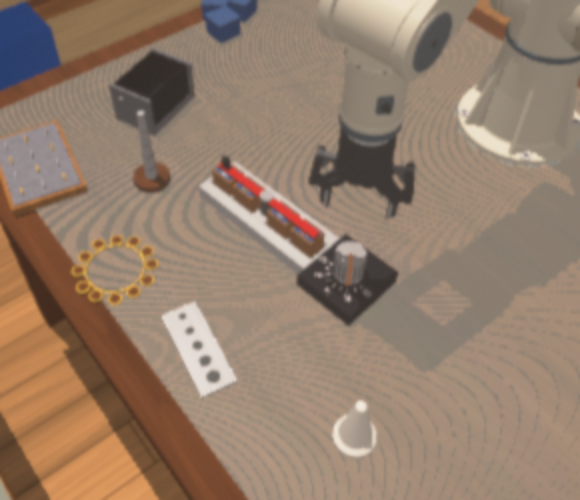

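All four cartridges sit under the shut bar (px (225,175) to (310,240)), the sleeve line points at 6 (px (350,275)), and the bystanders stand where they were.

```bash
python3 -c "
from h import *
print(workorder.sign_off())"
```

```text
the job is handed in; nothing more can be done
None
```

The job is handed in at about 60 s of the 210 s: sleeve turned to 0, bar opened, all four cartridges seated, bar shut again, sleeve left clicked in at 6, and the bystanders look undisturbed in the last picture; no verdict was shown.

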